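Stack the chip trays in the carrier and cover them

TASK

Stack the three chip trays in the square aluminium carrier, one at a time: the tray with one big pocket at the bottom, the four-pocket tray on it, the sixteen-pocket tray on that, and last the large cover lying on the light box, bar up. Each piece goes flat, centred and square with the carrier and flush with the one below; leave the small cover and the loupe where they are.

Things in the scene. Friction and masses are not known exactly. Their poses are not given: they have to be found in the camera images.
- carrier: Square aluminium carrier, 92 x 92 mm, fixed to the table (its place and yaw differ at each start). Flat floor 84 x 84 mm, 6 mm above the table, within a low rim 4 mm wide and 9 mm high. Origin: centre of its underside, at table height; x and y along its sides, z up. The trays stand on the middle of its floor; any of the four quarter turns is right.
- tray_one: Black square plastic chip tray, 56 x 56 mm, 24 mm high, open on top, walls 5 mm, one single large pocket, 46 mm square; copper-coloured chips (fixed in it) lie in the pockets. Origin: centre of its underside; x and y along its sides, z up. About 60 g. Starts upright on the table.
- tray_four: Black square plastic chip tray, 56 x 56 mm, 18 mm high, open on top, walls 5 mm, a cross of thin dividers making 2 x 2 = 4 pockets (dividers 0.5 mm lower than the walls); copper-coloured chips (fixed in it) lie in the pockets. Origin: centre of its underside; x and y along its sides, z up. About 50 g. Starts upright on the table.
- tray_sixteen: Black square plastic chip tray, 56 x 56 mm, 14 mm high, open on top, walls 5 mm, a grid of thin dividers making 4 x 4 = 16 pockets (dividers 0.5 mm lower than the walls); copper-coloured chips (fixed in it) lie in the pockets. Origin: centre of its underside; x and y along its sides, z up. About 45 g. Starts upright on the table.
- cover: Large cover: black square plastic plate 56 x 56 mm, 8 mm thick, with an upright aluminium grip bar on top, 36 mm long along its x, 12 mm wide along its y, 12 mm tall (total height 20 mm). Origin: centre of the plate's underside, z up. About 40 g. Starts bar up on the light box, its underside 28 mm above the table.
- small_cover: Small cover, not part of the stack, to be left alone: like the large cover but 38 x 38 mm, bar 26 x 12 mm, total height 20 mm, loose on the table. Origin: centre of its underside.
- loupe: Loupe, to be left alone: dark steel round magnifier standing upright on the table, 48 mm diameter at its foot, 36 mm high, loose. Origin: centre of its underside.
- lightbox: White light box, fixed to the table, 130 mm (x) x 110 mm (y), flat top 28 mm above the table, at the left or right side. Origin: centre of its underside.
- parts_box: Grey open parts box with small fittings, fixed to the table, 130 mm (x) x 110 mm (y), 35 mm high, on the side where the light box is not. An obstacle only. Origin: centre of its underside.
Not all that is in view belongs to the job. Leave any green look-alike of the tray_sixteen alone.

How it is judged:
By the outcome, as a careful person would: the job done as asked, in the order asked, and still so for the second after the job is handed in, with the robot touching nothing.
It also fails if it takes over 93 s, if anything falls off the work surface, if the arm or the gripper's body presses on something with over 40 N, if the wrist force passes 120 N, or if a joint passes its speed limit or range.

ROBOT

A 6-joint arm with a two-finger parallel gripper is mounted at the origin on the work surface. World frame = base frame: x ahead of the robot, y to its left, z up, the work surface at z = 0. Lengths are in mm, angles in rad, forces in N, time in s.
With the tool pointing down it reaches from about 250 to 800 mm from the base axis. Payload 3.9 kg.
Tool frame: the origin (TCP) lies midway between the tips of the shut fingers; the grasp point (between the pads) lies 19 mm behind it; y points along the fingers, x is the direction in which the jaws open and shut, and the axes are right-handed (so a half turn about y gives the same grasp; the last joint's range is limited). The gripper opens to 85 mm and grips with 20 to 120 N. Pads are 22 mm wide; open, the fingers measure 114 mm over their backs; the gripper's body (76 mm by 85 mm) begins 54 mm behind the grasp point. The pads swing forward as they close: fully open they stand 13 mm farther back than shut.
Start: joints at [1.328, 0.26, -0.138, 1.173, 0, 1.571], TCP at [126.217, 509.592, 196.004] pointing down, gripper open.
Joint ranges: [-2.78, 2.78], [-0.83, 1.72], [-1.28, 1.37], [-1.9, 2.12], [-1.57, 1.48], [-3.14, 3.14]. Speed limits (rad/s): [2.57, 2.57, 3.14, 3.14, 3.14, 3.14].

INTERFACE

Orientations are given as a unit quaternion [w, x, y, z].
In Python, from workcell import ctrl gives the robot as it stands. The module is installed in compiled form; this text tells all that it offers.
- The arm moves only by the tool play_rows, never from a script. Its argument "increments" is a list of rows, each a list of 3 entries, a list of its own where there are three numbers: the turn, a rotation vector about the tool's x, y, z in rad, then the shift along the tool's x, y, z in cm, then the finger opening in cm, from 0 to 8.54. In form: [[[wx, wy, wz], [x, y, z], jaw], ...]. A call has 1 to 8 rows; each row shifts and turns the commanded pose from where the row before left it, along the tool's axes as they then stand; what a row does not reach is not made up. A row lasts 1/10 s, in which the tool goes at most 50 mm and 8.59 degrees, less where a joint would pass 70% of its speed; a pose out of reach is approached as far as the arm can. A call is refused whole if a number of a shift passes 5 or a number of a turn 0.15, either way. A call with a gripper value outside its range is refused whole. The fingers move at their own pace and stop on an object; the grip force is fixed at half the most. Time passes only in rows, so rows that do not move let the fingers close. It gives the time, the measured TCP pose, the force and the opening at its end, in the units of the state.
- ctrl.state(): the state, without advancing time (a new reading comes with each control period).
- ctrl.snapshot(name): name is "side" or "top"; returns the picture (480x640x3 uint8, red, green, blue); there is no depth.
- ctrl.camera_params(name): a dict with "fx", "fy", "cx", "cy" (pixels), "dist_coeffs" ([k1, k2, p1, p2, k3] as OpenCV has them; the pictures are not rectified), "camera_from_world" (4x4, takes a point from world to camera coordinates). Camera axes: x right, y down, z forward; pixel columns grow to the right and rows downward; lengths in mm; the calibration is good to about 2 mm. A picture is of the moment at which its call begins. camera_params takes no time and is no camera call.
- ctrl.hand_in(): hands the job in, once; it reports no verdict.
Trained networks look in the newest picture that a camera, given by its name, has taken for a name from the list of things; names that differ only in an ending like _2 or _b are one class to them, and where a whole thing is asked for, a point or a joint stands for the part that bears it (a point fixed in the world has none). Each returns a list of dicts, best first, with "p" (0 to 1); they miss things now and then, are a little off and sometimes report something else, mostly with a low value. They report only what shows in the picture. A call takes as long as a camera call. They do not tell look-alikes from the thing itself.
- ctrl.regions_of(camera, thing): "region" (480x640 bool, what is visible of it) and "bbox" ([left, top, right, bottom] in pixels, round what is visible of it).
The state is a dict: "clock": time; "joints": joint angles; "qvel": joint speeds; "joint_efforts": joint torques, N m; "ee_pos": TCP position; "eef_rot": TCP orientation; "force": force on the tool from outside, world axes, zero at the start; "torque": the same for the moment, N m; "grip_width": finger opening in mm.
Only numpy, scipy, OpenCV 4.12 (cv2) and the standard library are available. Lean on these libraries where they do the work, as an engineer would, in place of code of your own. Each camera call takes 0.05 s, during which the arm holds its last target.

## Working session

There is one attempt and no reset: what is moved stays moved. The work goes in short steps, Python scripts to look and compute and a tool call to move; the robot and the scene stay as the last step left them, time stands still between calls to the robot, and variables do not carry over. Pictures are saved under pics/ and viewed, and the job is handed in when it is done.

Besides the shell and the picture viewer there is one more tool, called after "Call:" by a JSON object that holds its "method" and its "body". play_rows: Moves the arm, as the interface text tells. Its arguments: {"type":"object","properties":{"increments":{"type":"array"}},"required":["increments"]}

```bash
mkdir -p pics
python3 - <<'E'
from workcell import ctrl
import cv2
print(ctrl.state())
for n in("side","top"):
    im=ctrl.snapshot(n); cv2.imwrite(f"pics/{n}0.png",im[...,::-1]); print(n,ctrl.camera_params(n))
E
```

```text
{'clock': 0.0, 'joints': array([ 1.32795645e+00,  2.60714037e-01, -1.39389828e-01,  1.17273767e+00,
        6.73935269e-06,  1.57080108e+00]), 'qvel': array([ 0.00251303,  0.0002673 , -0.00018215, -0.0001313 , -0.00062038,
       -0.00108107]), 'joint_efforts': array([-2.69543070e-04, -4.05677927e+01,  2.53922457e+01,  1.88875815e-02,
        1.09392431e-04,  7.67813077e-06]), 'ee_pos': array([126.05172078, 508.83956239, 195.14142221]), 'eef_rot': array([-0.55643675,  0.55732421,  0.43518543, -0.4363273 ]), 'force': array([-0.23720253,  1.33474191,  0.30651961]), 'torque': array([-0.06303952, -0.02295332,  0.02499991]), 'grip_width': 85.567284034713}
side {'fx': 594.3766533144916, 'fy': 594.3766533144916, 'cx': 322.5851732500702, 'cy': 236.92031897580048, 'dist_coeffs': array([-0.13225054,  0.        ,  0.        ,  0.        ,  0.        ]), 'camera_from_world': array([[ 7.13996242e-01, -6.99933443e-01,  1.73937198e-02,
        -3.39919559e+02],
       [-3.90462287e-01, -4.18682386e-01, -8.19905032e-01,
         2.39529003e+02],
       [ 5.81161396e-01,  5.78617521e-01, -5.72235263e-01,
         8.16275493e+02],
       [ 0.00000000e+00,  0.00000000e+00,  0.00000000e+00,
         1.00000000e+00]])}
top {'fx': 595.0206557871999, 'fy': 595.0206557871999, 'cx': 313.2933215871679, 'cy': 235.5181021880863, 'dist_coeffs': array([-0.04202858,  0.        ,  0.        ,  0.        ,  0.        ]), 'camera_from_world': array([[ 4.51677951e-02, -9.98979412e-01, -7.25483178e-05,
        -2.41119963e+01],
       [-9.74797964e-01, -4.40585744e-02, -2.18695613e-01,
         5.10066611e+02],
       [ 2.18469219e-01,  9.94871859e-03, -9.75793125e-01,
         1.07023215e+03],
       [ 0.00000000e+00,  0.00000000e+00,  0.00000000e+00,
         1.00000000e+00]])}
```

View pics/side0.png

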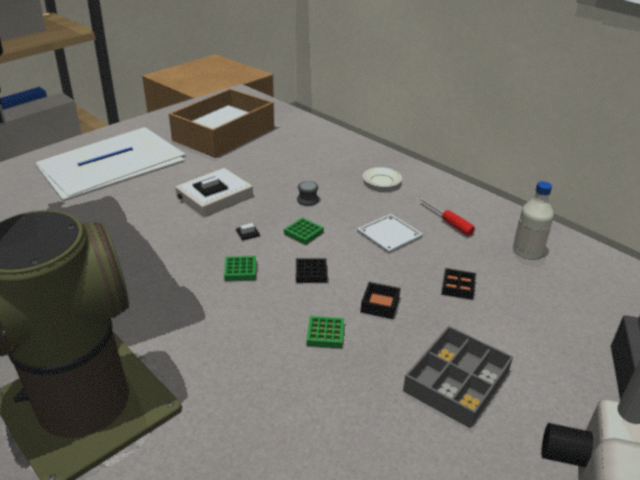

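View pics/top0.png

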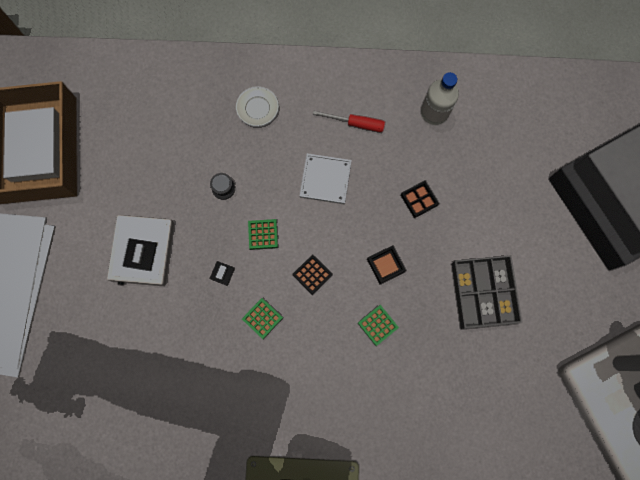

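```bash
cat > h.py <<'E'
import numpy as np, cv2
from workcell import ctrl
from scipy.optimize import minimize
def cam(n):
    p=ctrl.camera_params(n);K=np.array([[p['fx'],0,p['cx']],[0,p['fy'],p['cy']],[0,0,1.]])
    return K,np.array(p['dist_coeffs'],float),np.array(p['camera_from_world'])
C={n:cam(n) for n in("side","top")}
def proj(n,P):
    K,d,T=C[n]; r,_=cv2.Rodrigues(T[:3,:3])
    return cv2.projectPoints(np.asarray(P,float).reshape(-1,1,3),r,T[:3,3],K,d)[0].reshape(-1,2)
def back(n,uv,z):
    K,d,T=C[n]; q=cv2.undistortPoints(np.array(uv,float).reshape(-1,1,2),K,d).reshape(-1,2)
    R=T[:3,:3];c=-R.T@T[:3,3]; v=np.c_[q,np.ones(len(q))]@R
    return c+v*((z-c[2])/v[:,2])[:,None]
def tri(a,b):
    # a side px, b top px -> point
    A=[]
    for n,uv in(("side",a),("top",b)):
        K,d,T=C[n]; q=cv2.undistortPoints(np.array(uv,float).reshape(1,1,2),K,d).reshape(2)
        A+= [q[0]*T[2]-T[0], q[1]*T[2]-T[1]]
    A=np.array(A); s=np.linalg.lstsq(A[:,:3],-A[:,3],rcond=None)
    return s[0],np.sqrt(s[1])
def box(x,y,yaw,wx,wy,z0,z1):
    c,s=np.cos(yaw),np.sin(yaw);o=[]
    for z in(z0,z1):
        for a,b in((-1,-1),(1,-1),(1,1),(-1,1)):
            u,v=a*wx/2,b*wy/2;o.append([x+c*u-s*v,y+s*u+c*v,z])
    return np.array(o)
E
python3 - <<'E'
from h import *
import pickle
im={n:ctrl.snapshot(n) for n in C}
things="carrier tray_one tray_four tray_sixteen cover small_cover loupe lightbox".split()
out={}
for n in C:
    for t in things:
        r=ctrl.regions_of(n,t); out[n,t]=r
        print(n,t,[(round(float(k['p']),2),[int(v) for v in k['bbox']],int(k['region'].sum())) for k in r])
pickle.dump((im,out),open('seg.pkl','wb'))
print(ctrl.state()['clock'])
E
```

```text
side carrier [(0.9, [359, 214, 422, 254], 1441)]
side tray_one [(0.81, [358, 282, 402, 318], 1130)]
side tray_four [(0.85, [440, 268, 475, 299], 870)]
side tray_sixteen [(0.83, [306, 315, 342, 348], 1152), (0.75, [222, 252, 257, 280], 825), (0.74, [297, 260, 328, 285], 796), (0.6, [283, 216, 324, 243], 672)]
side cover [(0.77, [193, 177, 225, 194], 436)]
side small_cover [(0.81, [237, 222, 259, 243], 280)]
side loupe [(0.71, [294, 182, 318, 208], 477), (0.37, [398, 325, 511, 429], 6667), (0.28, [294, 256, 326, 286], 768)]
side lightbox [(0.86, [175, 170, 252, 215], 1803), (0.63, [362, 282, 400, 319], 1153)]
top carrier [(0.67, [299, 155, 348, 202], 2023)]
top tray_one [(0.86, [364, 243, 405, 286], 898)]
top tray_four [(0.84, [404, 177, 438, 218], 849)]
top tray_sixteen [(0.91, [294, 259, 330, 291], 801), (0.77, [250, 216, 279, 249], 832), (0.69, [357, 305, 400, 347], 894), (0.66, [242, 299, 282, 341], 896)]
top cover [(0.57, [125, 234, 155, 270], 861)]
top small_cover [(0.74, [212, 261, 238, 286], 391)]
top loupe [(0.87, [209, 172, 234, 201], 532)]
top lightbox [(0.79, [109, 218, 173, 282], 3031)]
1.0
```

```bash
cat >> h.py <<'E'
def mask(im,bbox,kind,m=10):
    l,t,r,b=[int(v) for v in bbox]
    M=np.zeros(im.shape[:2],np.float32)
    hsv=cv2.cvtColor(im,cv2.COLOR_RGB2HSV).astype(float)
    sub=np.s_[max(t-m,0):b+m,max(l-m,0):r+m]
    g=im.max(2).astype(float); 
    ring=np.r_[g[sub][0],g[sub][-1],g[sub][:,0],g[sub][:,-1]]; bg=np.median(ring)
    if kind=='dark':   # soft dark mask
        lo=np.percentile(g[sub],3); f=np.clip((bg-g[sub])/(bg-lo)*1.15-.05,0,1)
        sat=(hsv[sub][...,1]>90)
        f=np.maximum(f,sat)
        # keep central comp, fill holes
        bw=(f>.35).astype(np.uint8); bw=cv2.morphologyEx(bw,cv2.MORPH_CLOSE,np.ones((5,5)))
        n,lab,st,ce=cv2.connectedComponentsWithStats(bw)
        i=1+np.argmax(st[1:,4]); comp=(lab==i).astype(np.uint8)
        cs,_=cv2.findContours(comp,cv2.RETR_EXTERNAL,cv2.CHAIN_APPROX_NONE)
        comp=cv2.drawContours(np.zeros_like(comp),cs,-1,1,-1)
        inner=cv2.erode(comp,np.ones((3,3)))
        f=np.where(inner>0,1,np.where(cv2.dilate(comp,np.ones((3,3)))>0,f,0))
    else:
        hi=np.percentile(g[sub],90); f=np.clip((g[sub]-bg)/(hi-bg),0,1)
        bw=(f>.4).astype(np.uint8);bw=cv2.morphologyEx(bw,cv2.MORPH_CLOSE,np.ones((5,5)))
        n,lab,st,ce=cv2.connectedComponentsWithStats(bw); i=1+np.argmax(st[1:,4]); comp=(lab==i).astype(np.uint8)
        inner=cv2.erode(comp,np.ones((3,3)))
        f=np.where(inner>0,1,np.where(cv2.dilate(comp,np.ones((3,3)))>0,f,0))
    M[sub]=f
    return M
def render(n,P,off,shape,S=4):
    uv=proj(n,P)-off
    h=cv2.convexHull(((uv+.5)*S*16).astype(np.float32)).astype(np.int32)
    I=np.zeros((shape[0]*S,shape[1]*S),np.uint8); cv2.fillConvexPoly(I,h,255,shift=4)
    return cv2.resize(I,(shape[1],shape[0]),interpolation=cv2.INTER_AREA)/255.
def fit(masks,wx,wy,z0,z1,x0,freeh=False):
    crops={}
    for n,M in masks.items():
        ys,xs=np.where(M>.2); l,t,r,b=xs.min()-12,ys.min()-12,xs.max()+13,ys.max()+13
        l,t=max(l,0),max(t,0); crops[n]=(np.array([l,t]),M[t:b,l:r])
    def L(p):
        zz=z1+(p[3]*10 if freeh else 0)
        P=box(p[0]*10,p[1]*10,p[2],wx,wy,z0,zz)
        return sum(((render(n,P,o,c.shape)-c)**2).sum()/c.sum() for n,(o,c) in crops.items())
    best=None
    for dy in np.arange(-.7,.8,.2):
        s=[x0[0]/10,x0[1]/10,x0[2]+dy]+([0] if freeh else [])
        sim=np.array([s]+[np.array(s)+np.eye(len(s))[i]*[.5,.5,.15,.4][i] for i in range(len(s))])
        r=minimize(L,s,method='Nelder-Mead',options=dict(initial_simplex=sim,xatol=1e-3,fatol=1e-5,maxiter=250))
        if best is None or r.fun<best.fun: best=r
    p=best.x.copy(); p[:2]*=10
    if freeh: p[3]*=10
    p[2]=(p[2]+np.pi/4)%(np.pi/2)-np.pi/4
    return p,best.fun
E
cat > meas.py <<'E'
from h import *
import pickle
im,out=pickle.load(open('seg.pkl','rb'))
spec={'tray_one':(56,0,24,'dark',0,0),'tray_four':(56,0,18,'dark',0,0),'tray_sixteen':(56,0,14,'dark',2,0),'carrier':(92,0,9,'light',0,0)}
vis={n:cv2.resize(im[n],None,fx=1,fy=1).copy() for n in C}
for t,(w,z0,z1,k,i,j) in spec.items():
    b={'side':out['side',t][i]['bbox'],'top':out['top',t][j]['bbox']}
    M={n:mask(im[n],b[n],k) for n in C}
    bb=b['top'];x0=back('top',[(bb[0]+bb[2])/2,(bb[1]+bb[3])/2],z1/2)[0]
    for n in C: print(t,n,np.round(fit({n:M[n]},w,w,z0,z1,[x0[0],x0[1],0])[0],3))
    p,f=fit(M,w,w,z0,z1,[x0[0],x0[1],0]); print(t,'both',np.round(p,3),round(f,4))
    p4,f4=fit(M,w,w,z0,z1,[*p],True);print('   freeh',np.round(p4,3),round(f4,4))
    for n in C:
        uv=proj(n,box(p[0],p[1],p[2],w,w,z0,z1)).round().astype(int)
        for q in(uv[:4],uv[4:]): cv2.polylines(vis[n],[q],1,(0,255,255),1)
for n in C:
    cv2.imwrite(f'pics/fit_{n}.png',vis[n][...,::-1])
v=np.hstack([cv2.resize(vis['top'][140:300,290:450],None,fx=2.4,fy=2.4),cv2.resize(vis['side'][190:350,290:480],None,fx=2.2,fy=2.4)])
cv2.imwrite('pics/fitz.png',v[...,::-1])
E
python3 meas.py
```

```text
tray_one side [ 471.224 -144.175    0.513]
tray_one top [ 469.242 -144.689    0.5  ]
tray_one both [ 469.64  -144.73     0.506] 0.0327
   freeh [ 469.861 -144.624    0.502   -0.877] 0.0329
tray_four side [ 6.07984e+02 -2.08398e+02  5.27000e-01]
tray_four top [ 6.06094e+02 -2.09239e+02  5.48000e-01]
tray_four both [ 6.06704e+02 -2.09053e+02  5.36000e-01] 0.0399
   freeh [ 6.06881e+02 -2.09110e+02  5.35000e-01 -4.95000e-01] 0.0389
tray_sixteen side [ 4.45739e+02 -3.86000e-01 -7.43000e-01]
tray_sixteen top [444.199  -1.36   -0.743]
tray_sixteen both [444.716  -1.615  -0.75 ] 0.0366
   freeh [ 4.44549e+02 -1.30000e+00 -7.46000e-01  3.78000e-01] 0.0362
carrier side [ 6.53285e+02 -1.07930e+01 -1.24000e-01]
carrier top [ 6.4476e+02 -1.8856e+01 -1.1600e-01]
carrier both [ 6.45708e+02 -1.82080e+01 -1.05000e-01] 0.2928
   freeh [ 6.46355e+02 -1.68570e+01 -1.02000e-01 -4.87500e+00] 0.2614
```

View pics/fitz.png

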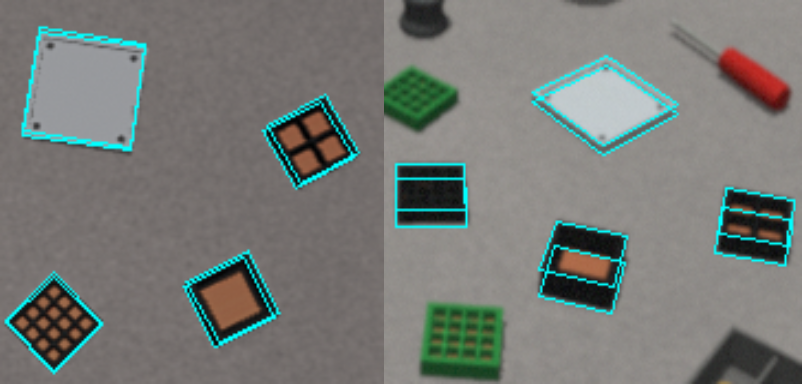

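Run:
```python
from h import *
import pickle
im,out=pickle.load(open('seg.pkl','rb'))
a=cv2.resize(im['top'][148:210,292:358],None,fx=6,fy=6,interpolation=cv2.INTER_CUBIC)
b=cv2.resize(im['side'][208:260,352:428],None,fx=5.2,fy=7.15,interpolation=cv2.INTER_CUBIC)
h=min(a.shape[0],b.shape[0]);cv2.imwrite('pics/car.png',np.hstack([a[:h],b[:h]])[...,::-1])
```

```text
(no output)
```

View pics/car.png

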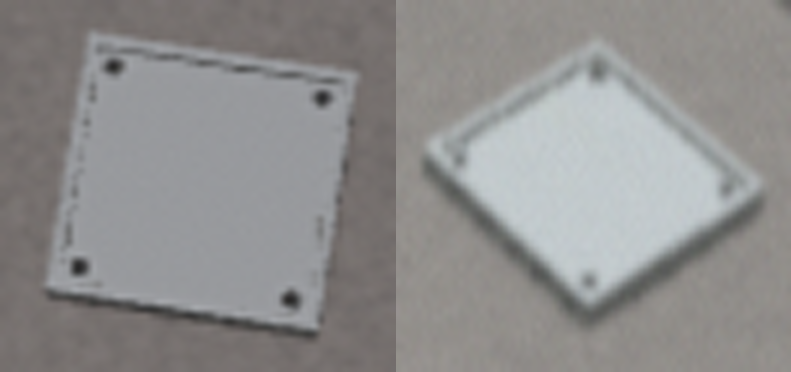

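```bash
cat > car.py <<'E'
from h import *
import pickle
im,out=pickle.load(open('seg.pkl','rb'))
M={}
for n in C:
    g=cv2.cvtColor(im[n],cv2.COLOR_RGB2GRAY).astype(float)
    reg=out[n,'carrier'][0]['region'].astype(np.uint8)
    big=cv2.dilate(reg,np.ones((7,7)))
    far=cv2.dilate(reg,np.ones((21,21)))-cv2.dilate(reg,np.ones((13,13)))
    bg=np.median(g[far>0]);
    core=cv2.erode(reg,np.ones((9,9))); fg=np.median(g[core>0])
    f=np.clip((g-bg)/(fg-bg),0,1)*big
    hull=(f>.5).astype(np.uint8);hull=cv2.morphologyEx(hull,cv2.MORPH_OPEN,np.ones((3,3)))
    cs,_=cv2.findContours(hull,cv2.RETR_EXTERNAL,cv2.CHAIN_APPROX_NONE);c=max(cs,key=cv2.contourArea)
    inn=cv2.drawContours(np.zeros_like(hull),[cv2.convexHull(c)],-1,1,-1)
    f=np.where(cv2.erode(inn,np.ones((5,5)))>0,1,np.where(cv2.dilate(inn,np.ones((3,3)))>0,f,0))
    M[n]=f.astype(np.float32); print(n,bg,fg,f.sum())
x0=[646,-18,-.11]
for n in C: print(n,fit({n:M[n]},92,92,9,9,x0))
print('both',fit(M,92,92,9,9,x0)); 
# holes
for n,px in(('top',None),('side',None)):
    g=cv2.cvtColor(im[n],cv2.COLOR_RGB2GRAY).astype(float)
    if n=='top': init=[(292+114/6,148+66/6),(292+322/6,148+97/6),(292+291/6,148+298/6),(292+79/6,148+266/6)]
    else: init=[(352+(x-396)/5.2,208+y/7.15) for x,y in((597,70),(727,189),(588,281),(459,159))]
    fg=np.median(g[M[n]>.99]); pts=[]
    for u,v in init:
        u-=.5;v-=.5
        x,y=int(round(u)),int(round(v)); s=np.s_[y-2:y+3,x-2:x+3]; w=np.clip(fg-g[s]-8,0,None)
        yy,xx=np.mgrid[y-2:y+3,x-2:x+3]; pts.append([(w*xx).sum()/w.sum(),(w*yy).sum()/w.sum()])
    W=back(n,pts,6); 
    e=[np.arctan2(*(W[(i+1)%4]-W[i])[[1,0]]) for i in range(4)]
    print(n,'holes mean',W.mean(0).round(1),'yaws',np.round([(a+np.pi/4)%(np.pi/2)-np.pi/4 for a in e],3),'side',np.round([np.linalg.norm(W[(i+1)%4]-W[i]) for i in range(4)],1))
    np.save(f'hole_{n}.npy',pts)
a,b=np.load('hole_side.npy'),np.load('hole_top.npy')
# match: for every pair best resid
for i in range(4):
    print(min(((tri(q,b[i])[1].sum(),*tri(q,b[i])[0].round(1)) for q in a)))
E
python3 car.py
```

```text
side 143.0 199.0 933.5892857142857
top 113.0 153.0 1843.55
side (array([ 6.44056278e+02, -1.82391871e+01, -9.91049461e-02]), np.float64(0.23335237597352726))
top (array([ 6.41495143e+02, -1.85633604e+01, -1.15568152e-01]), np.float64(0.05766096447218405))
both (array([ 6.42076122e+02, -1.87832079e+01, -1.09960169e-01]), np.float64(0.29595437542236375))
top holes mean [642.8 -19.1   6. ] yaws [-0.127 -0.113 -0.115 -0.11 ] side [72.1 72.1 71.9 73. ]
side holes mean [645.1 -16.6   6. ] yaws [-0.129 -0.087 -0.139 -0.08 ] side [74.5 76.5 74.  75.8]
(np.float64(0.12259086043853645), np.float64(681.6), np.float64(12.5), np.float64(11.0))
(np.float64(0.9181602601326228), np.float64(673.6), np.float64(-59.2), np.float64(9.3))
(np.float64(0.5772296568654776), np.float64(602.2), np.float64(-50.5), np.float64(6.2))
(np.float64(0.41926236299173314), np.float64(609.9), np.float64(20.8), np.float64(8.4))
```

Run:
```python
from h import *
import pickle
im,out=pickle.load(open('seg.pkl','rb'))
a=cv2.resize(im['top'][210:290,100:182],None,fx=5,fy=5,interpolation=cv2.INTER_CUBIC)
b=cv2.resize(im['side'][165:220,170:260],None,fx=4.2,fy=400/55,interpolation=cv2.INTER_CUBIC)[:400]
cv2.imwrite('pics/cov.png',np.hstack([a,b])[...,::-1])
M={}
for n in C:
    reg=out[n,'cover'][0]['region'].astype(np.uint8)
    big=cv2.dilate(reg,np.ones((5,5)))
    g=im[n].max(2).astype(float)
    f=np.clip((170-g)/(170-50),0,1)*big
    bw=((f>.5)|(cv2.erode(reg,np.ones((7,7)))>0)).astype(np.uint8)
    cs,_=cv2.findContours(bw,cv2.RETR_EXTERNAL,cv2.CHAIN_APPROX_NONE);c=max(cs,key=cv2.contourArea)
    inn=cv2.drawContours(np.zeros_like(bw),[c],-1,1,-1)
    f=np.where(cv2.erode(inn,np.ones((3,3)))>0,1,np.where(cv2.dilate(inn,np.ones((3,3)))>0,f,0)); M[n]=f.astype(np.float32)
    print(n,g[cv2.dilate(reg,np.ones((9,9)))-big>0].mean())
bb=out['top','cover'][0]['bbox'];x0=back('top',[(bb[0]+bb[2])/2,(bb[1]+bb[3])/2],32)[0]
x0=[x0[0],x0[1],0.]
print(fit({'top':M['top']},56,56,28,36,x0)); print(fit(M,56,56,28,36,x0))
# bar in top
reg=out['top','cover'][0]['region'].astype(np.uint8); er=cv2.erode(reg,np.ones((5,5)))
bb=[int(v) for v in bb]; g=im['top'].max(2)
m=np.zeros_like(g); m[bb[1]+4:bb[3]-4,bb[0]+5:bb[2]-5]=(g[bb[1]+4:bb[3]-4,bb[0]+5:bb[2]-5]>110)
n,lab,st,ce=cv2.connectedComponentsWithStats(m); i=1+np.argmax(st[1:,4]); ys,xs=np.where(lab==i)
W=back('top',np.c_[xs,ys],48); c=W.mean(0); u,s,vt=np.linalg.svd((W-c)[:,:2],full_matrices=False)
print('bar',c,vt[0],np.arctan2(vt[0][1],vt[0][0]),s/np.sqrt(len(W))*np.sqrt(12))
# side bar
bs=[int(v) for v in out['side','cover'][0]['bbox']]; print(bs)
for t in('small_cover','loupe','lightbox'):
    b=out['top',t][0]['bbox'];print(t,back('top',[(b[0]+b[2])/2,(b[1]+b[3])/2],12)[0].round(),[back('top',[b[k],b[l]],10)[0].round() for k,l in((0,1),(2,3))])
for k in out['top','tray_sixteen'][1:]:
    b=k['bbox'];print('green',back('top',[(b[0]+b[2])/2,(b[1]+b[3])/2],7)[0].round())
```

```text
side 194.39772727272728
top 155.1740506329114
(array([ 4.64256206e+02,  3.32529863e+02, -1.10891659e-01]), np.float64(0.005960500022780483))
(array([ 4.64597826e+02,  3.32988788e+02, -1.16430526e-01]), np.float64(0.27404529288839147))
bar [464.1017685  332.05102201  48.        ] [-0.99225293  0.12423416] 3.017036675761432 [35.12143728 12.23508823]
[193, 177, 225, 194]
small_cover [436. 167.  12.] [array([460., 195.,  10.]), array([413., 140.,  10.])]
loupe [612. 188.  12.] [array([642., 216.,  10.]), array([583., 161.,  10.])]
lightbox [475. 335.  12.] [array([538., 407.,  10.]), array([414., 267.,  10.])]
green [523.  96.   7.]
green [ 349. -135.    7.]
green [351.  89.   7.]
```

View pics/cov.png

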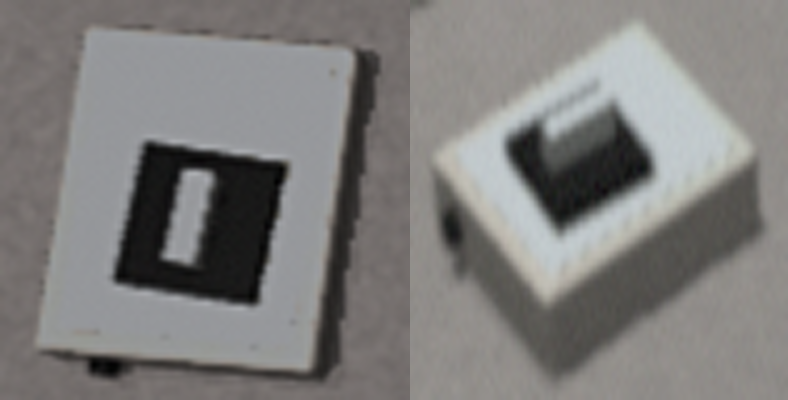

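```bash
cat > nav.py <<'E'
import sys,numpy as np,math
from workcell import ctrl
from scipy.spatial.transform import Rotation as R
def cur():
    P=[];Q=[]
    for _ in range(20):
        s=ctrl.state(); P.append(s['ee_pos']); q=np.array(s['eef_rot']); q=q*np.sign(q[1]); Q.append(q)
    p=np.mean(P,0); q=np.mean(Q,0); r=R.from_quat(np.r_[q[1:],q[0]]); m=r.as_matrix()
    return p,math.atan2(m[1,0],m[0,0]),m,s,np.std(P,0)
if __name__=='__main__':
    p,y,m,s,sd=cur()
    print('t',round(s['clock'],2),'pos',p.round(2),'yaw',round(y,4),'toolz',m[:,2].round(4),'w',round(s['grip_width'],1),'F',s['force'].round(1),'q',s['joints'].round(2))
    if len(sys.argv)>1:
        x,yy,z,ps=map(float,sys.argv[1:5])
        print('shift tool cm at current yaw',(m.T@(np.array([x,yy,z])-p)/10).round(3),'wz',round(y-ps,4))
        c,sn=math.cos(ps),math.sin(ps); d=np.array([x,yy,z])-p
        print('shift at target yaw',np.round([ (c*d[0]+sn*d[1])/10,(sn*d[0]-c*d[1])/10,-d[2]/10],3))
E
python3 nav.py 469.9 -144.6 60 0.505
```

```text
t 1.0 pos [126.2  509.63 196.04] yaw 1.328 toolz [-0.9707  0.2404  0.    ] w 85.5 F [-0.1 -1.1  0.4] q [ 1.33  0.26 -0.14  1.17  0.    1.57]
shift tool cm at current yaw [-55.243  13.597 -49.09 ] wz 0.823
shift at target yaw [-1.572 73.885 13.604]
```

```bash
python3 - <<'E'
s=open('nav.py').read()
s=s.replace("'toolz',m[:,2]","'tooly',m[:,1]")
s=s[:s.index("        c,sn=")]+"""        c,sn=math.cos(ps),math.sin(ps); d=np.array([x,yy,z])-p
        print('shift at target yaw',np.round([ (c*d[0]+sn*d[1])/10,-d[2]/10,(-sn*d[0]+c*d[1])/10],3))
"""
s=s.replace("'wz'","'wy'")
open('nav.py','w').write(s)
E
python3 nav.py 469.9 -144.6 60 0.505
```

```text
t 1.0 pos [126.2  509.63 196.04] yaw 1.328 tooly [-0.e+00  1.e-04 -1.e+00] w 85.5 F [-0.1 -1.1  0.4] q [ 1.33  0.26 -0.14  1.17  0.    1.57]
shift tool cm at current yaw [-55.243  13.597 -49.09 ] wy 0.823
shift at target yaw [ -1.572  13.604 -73.885]
```

Call:
{"method": "play_rows", "body": {"increments": [[[0,0.12,0],[0,0,0],8.5],[[0,0.12,0],[0,0,0],8.5],[[0,0.12,0],[0,0,0],8.5],[[0,0.12,0],[0,0,0],8.5],[[0,0.12,0],[0,0,0],8.5],[[0,0.12,0],[0,0,0],8.5],[[0,0.103,0],[0,0,-2],8.5],[[0,0,0],[-0.2,0,-4],8.5]]}}

```text
clock: 1.8
ee_pos: [155.4, 459.1, 195.8]
eef_rot: [0.685, -0.684, -0.177, 0.177]
force: [1.1, -1.5, 0.0]
grip_width: 84.8
```

```bash
python3 nav.py 469.9 -144.6 60 0.505
```

```text
t 1.8 pos [155.36 459.11 195.82] yaw 0.506 tooly [ 4.e-04  2.e-03 -1.e+00] w 84.8 F [ 1.1 -1.5  0. ] q [ 1.24  0.19 -0.23  1.15  0.    2.31]
shift tool cm at current yaw [ -1.767  13.474 -68.072] wy 0.001
shift at target yaw [ -1.68   13.582 -68.053]
```

Call:
{"method": "play_rows", "body": {"increments": [[[0,0,0],[-0.2,0,-4.2],8.5],[[0,0,0],[-0.2,0,-4.2],8.5],[[0,0,0],[-0.2,0,-4.2],8.5],[[0,0,0],[-0.2,0,-4.2],8.5],[[0,0,0],[-0.2,0,-4.2],8.5],[[0,0,0],[-0.2,0,-4.2],8.5],[[0,0,0],[-0.17,0,-4.2],8.5],[[0,0,0],[0,0,-4.2],8.5]]}}

```text
clock: 2.6
ee_pos: [306.2, 155.0, 196.3]
eef_rot: [0.685, -0.685, -0.177, 0.176]
force: [2.1, 1.4, -0.2]
grip_width: 85.2
```

Call:
{"method": "play_rows", "body": {"increments": [[[0,0,0],[0,0,-4.2],8.5],[[0,0,0],[0,0,-4.2],8.5],[[0,0,0],[0,1,-4.2],8.5],[[0,0,0],[0,2,-4.2],8.5],[[0,0,0],[0,3,-4.2],8.5],[[0,0,0],[0,3,-4.2],8.5],[[0,0,0],[0,2.6,-4.2],8.5],[[0,0,0],[0,2,-4.2],8.5]]}}

```text
clock: 3.4
ee_pos: [467.0, -136.8, 60.3]
eef_rot: [0.685, -0.684, -0.176, 0.177]
force: [0.5, 0.9, 0.9]
grip_width: 84.8
```

```bash
python3 nav.py 469.9 -144.6 60 0.505
```

```text
t 3.4 pos [ 466.95 -136.75   60.32] yaw 0.5046 tooly [-1.e-03  6.e-04 -1.e+00] w 84.8 F [0.5 0.9 0.9] q [-0.29  0.3  -0.47  0.81  0.    0.78]
shift tool cm at current yaw [-0.121  0.031 -0.83 ] wy -0.0004
shift at target yaw [-0.122  0.032 -0.83 ]
```

Call:
{"method": "play_rows", "body": {"increments": [[[0,0,0],[0,0,-0.7],8.5],[[0,0,0],[0,1.5,0],8.5],[[0,0,0],[0,2,0],8.5],[[0,0,0],[0,1.5,0],8.5],[[0,0,0],[0,0.8,0],8.5],[[0,0,0],[0,0,0],8.5],[[0,0,0],[0,0,0],8.5]]}}

```text
clock: 4.1
ee_pos: [470.9, -141.2, 4.5]
eef_rot: [-0.685, 0.685, 0.177, -0.177]
force: [0.4, -0.4, 0.9]
grip_width: 84.7
```

```bash
python3 nav.py 469.9 -144.6 2 0.505;  python3 - <<'E'
from h import *
a=ctrl.snapshot('side');b=ctrl.snapshot('top')
a=cv2.resize(a[230:350,310:460],None,fx=3,fy=3);b=cv2.resize(b[200:320,320:450],None,fx=2.8,fy=3)
cv2.imwrite('pics/g1.png',np.hstack([a,b])[...,::-1])
E
```

```text
t 4.1 pos [ 470.88 -141.21    4.52] yaw 0.5054 tooly [ 7.e-04 -2.e-04 -1.e+00] w 84.7 F [ 0.4 -0.4  0.9] q [-0.29  0.37 -0.53  0.67  0.    0.77]
shift tool cm at current yaw [-0.25   0.252 -0.249] wy 0.0004
shift at target yaw [-0.25   0.252 -0.249]
```

View pics/g1.png

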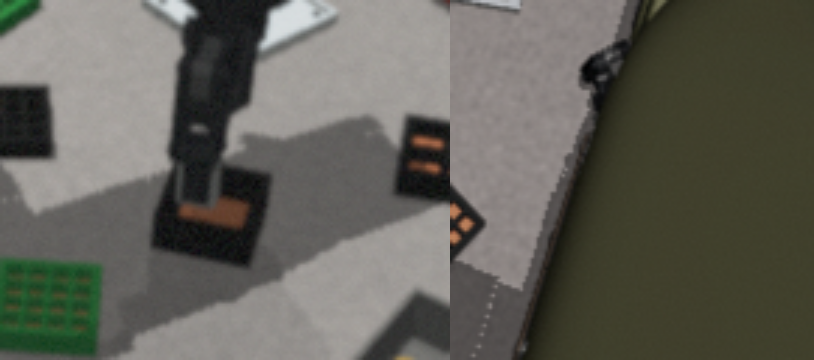

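Call:
{"method": "play_rows", "body": {"increments": [[[0,0,0],[-0.25,0.2,-0.25],8.5],[[0,0,0],[0,0,0],8.5],[[0,0,0],[0,0,0],7],[[0,0,0],[0,0,0],5],[[0,0,0],[0,0,0],5],[[0,0,0],[0,0,0],5],[[0,0,0],[0,0,0],5],[[0,0,0],[0,0,0],5]]}}

```text
clock: 5.0
ee_pos: [469.5, -144.7, 1.8]
eef_rot: [0.685, -0.685, -0.177, 0.177]
force: [-0.6, -0.2, -1.1]
grip_width: 50.3
```

```bash
python3 nav.py 469.9 -144.6 2 0.505
```

```text
t 5.0 pos [ 469.5  -144.75    1.85] yaw 0.505 tooly [-1.e-04  0.e+00 -1.e+00] w 50.3 F [-0.6 -0.2 -1.1] q [-0.3   0.37 -0.54  0.66 -0.    0.77]
shift tool cm at current yaw [ 0.042 -0.015 -0.007] wy 0.0
shift at target yaw [ 0.042 -0.015 -0.007]
```

```bash
cat > snap.py <<'E'
import sys
from h import *
a=ctrl.snapshot('side');b=ctrl.snapshot('top')
x0,y0,x1,y1=map(int,sys.argv[2:6])
v=cv2.resize(a[y0:y1,x0:x1],(400,int(400*(y1-y0)/(x1-x0))),interpolation=cv2.INTER_CUBIC)
x0,y0,x1,y1=map(int,sys.argv[6:10])
w=cv2.resize(b[y0:y1,x0:x1],(400,int(400*(y1-y0)/(x1-x0))),interpolation=cv2.INTER_CUBIC)
h=min(v.shape[0],w.shape[0],600);cv2.imwrite(sys.argv[1],np.hstack([v[:h],w[:h]])[...,::-1])
E
python3 snap.py pics/g2.png 340 230 440 340 320 180 450 310
```

```text
(no output)
```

View pics/g2.png

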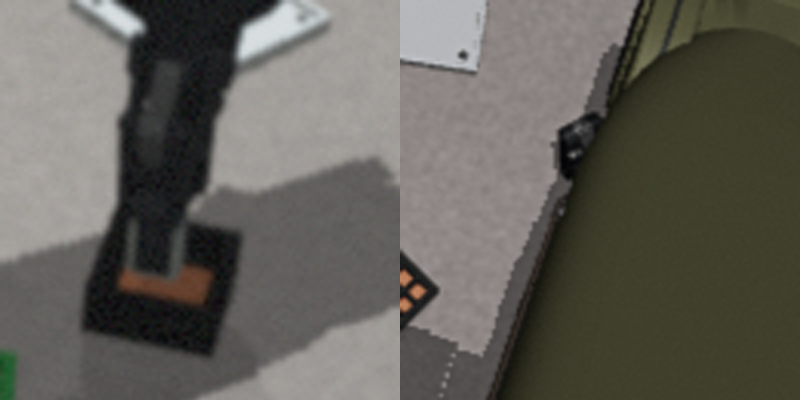

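Run:
```python
from h import *
for z in(0,10,20,30,40,50): print(z,back('side',[(379,299.5)],z).round(1))
u=np.array([np.cos(.505),np.sin(.505)])
for s in(-25,-40,25):
  for z in (2,8,24,40): print(s,z,proj('side',[[469.5+s*u[0],-144.75+s*u[1],z]]).round(1))
print(proj('top',[[469.5,-144.75,100]]))
```

```text
0 [[ 481.1 -133.4    0. ]]
10 [[ 471.8 -140.5   10. ]]
20 [[ 462.6 -147.6   20. ]]
30 [[ 453.3 -154.8   30. ]]
40 [[ 444.1 -161.9   40. ]]
50 [[ 434.8 -169.    50. ]]
-25 2 [[376.4 314.4]]
-25 8 [[376.7 311.7]]
-25 24 [[377.4 304.5]]
-25 40 [[378.1 297. ]]
-40 2 [[374.5 320.3]]
-40 8 [[374.7 317.6]]
-40 24 [[375.4 310.3]]
-40 40 [[376.1 302.9]]
25 2 [[382.7 295.7]]
25 8 [[383.  293.1]]
25 24 [[383.7 285.9]]
25 40 [[384.4 278.6]]
[[391.74687747 255.95349386]]
```

Run:
```python
from h import *
a=ctrl.snapshot('side')
cv2.imwrite('pics/full1.png',a[...,::-1])
b=a[250:330,345:425]; b=np.clip(b.astype(float)*2.2,0,255).astype(np.uint8)
cv2.imwrite('pics/zoom1.png',cv2.resize(b,None,fx=7,fy=7,interpolation=cv2.INTER_CUBIC)[...,::-1])
```

```text
(no output)
```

View pics/full1.png

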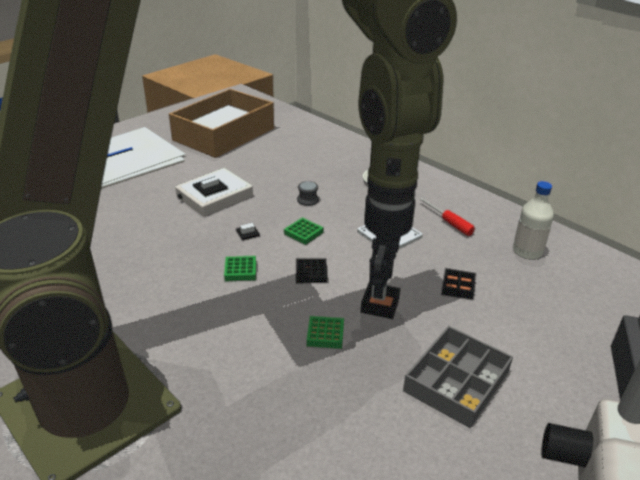

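View pics/zoom1.png

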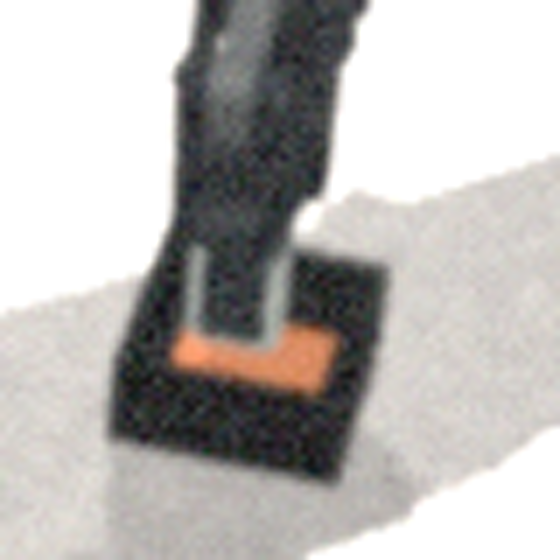

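Call:
{"method": "play_rows", "body": {"increments": [[[0,0,0],[0,-2,0],5],[[0,0,0],[0,-4,0],5],[[0,0,0],[0,-4,0],5],[[0,0,0],[0,0,0],5],[[0,0,0],[0,0,0],5]]}}

```text
clock: 5.65
ee_pos: [470.5, -145.1, 102.8]
eef_rot: [-0.684, 0.685, 0.178, -0.176]
force: [-0.3, -0.8, 0.5]
grip_width: 50.2
```

```bash
python3 nav.py
python3 - <<'E'
from h import *
a=ctrl.snapshot('side')
b=a[200:320,325:445]; b=np.clip(b.astype(float)*2,0,255).astype(np.uint8)
cv2.imwrite('pics/zoom2.png',cv2.resize(b,None,fx=5,fy=5,interpolation=cv2.INTER_CUBIC)[...,::-1])
E
```

```text
t 5.65 pos [ 470.5  -145.05  102.85] yaw 0.505 tooly [ 2.7e-03 -8.0e-04 -1.0e+00] w 50.2 F [-0.3 -0.8  0.5] q [-0.3   0.26 -0.39  0.91  0.    0.77]
```

View pics/zoom2.png

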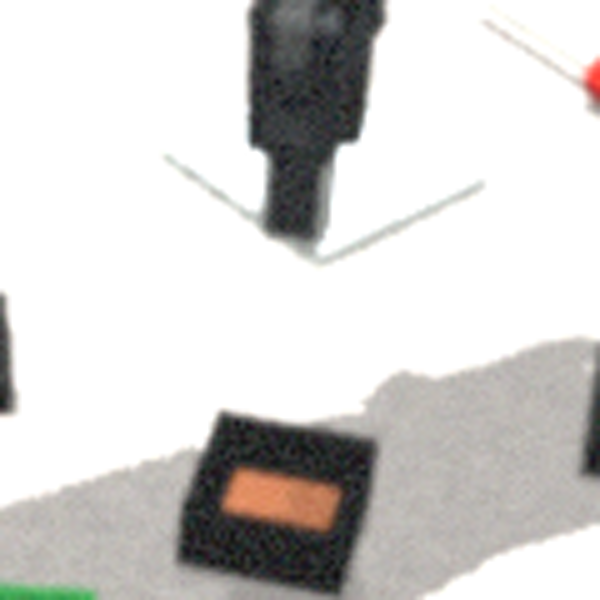

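Call:
{"method": "play_rows", "body": {"increments": [[[0,0,0],[0,0,0],0],[[0,0,0],[0,0,0],0],[[0,0,0],[0,0,0],0],[[0,0,0],[0,0,0],0],[[0,0,0],[0,0,0],0],[[0,0,0],[0,0,0],0]]}}

```text
clock: 6.3
ee_pos: [469.5, -144.7, 101.8]
eef_rot: [0.685, -0.685, -0.177, 0.177]
force: [-0.4, -0.6, 0.3]
grip_width: -0.1
```

```bash
python3 nav.py
python3 - <<'E'
from h import *
a=ctrl.snapshot('side')
x0,y0=325,180
b=a[y0:y0+120,x0:x0+120]; b=np.clip(b.astype(float)*2,0,255).astype(np.uint8)
b=cv2.resize(b,None,fx=5,fy=5,interpolation=cv2.INTER_CUBIC)
s=ctrl.state(); p=s['ee_pos']
for d,c in((0,(255,0,0)),(19,(0,255,0)),(73,(0,0,255))):
    q=(proj('side',[p+[0,0,d]])[0]+.5-[x0,y0])*5; print(q/5+[x0,y0]); cv2.circle(b,tuple(int(v) for v in q),5,c,2)
cv2.imwrite('pics/zoom3.png',b[...,::-1])
E
```

```text
t 6.3 pos [ 469.49 -144.75  101.77] yaw 0.505 tooly [-2.e-04  1.e-04 -1.e+00] w -0.1 F [-0.4 -0.6  0.3] q [-0.3   0.27 -0.39  0.92  0.    0.77]
[384.7533557  258.30471064]
[385.68357598 248.67370026]
[388.42296271 220.03724944]
```

View pics/zoom3.png

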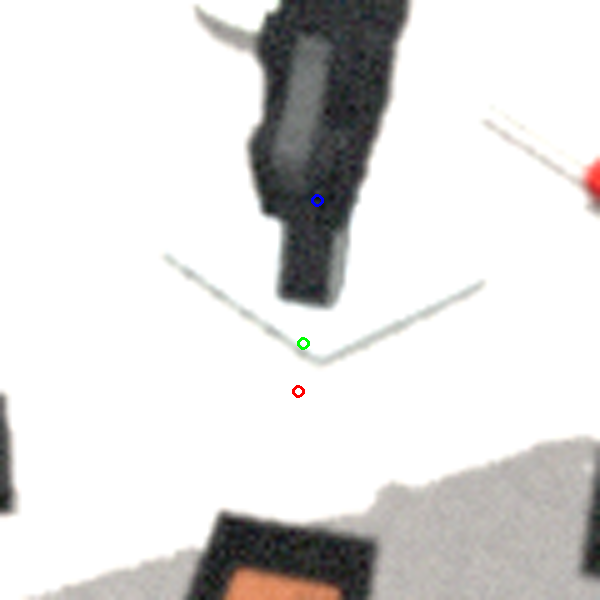

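Call:
{"method": "play_rows", "body": {"increments": [[[0,0,0],[1.7,0,3.05],0],[[0,0,0],[1.7,0,3.05],0],[[0,0,0],[0,3,0],0],[[0,0,0],[0,3,0],0],[[0,0,0],[0,3,0],0],[[0,0,0],[0,2,0],0],[[0,0,0],[0,0,0],0],[[0,0,0],[0,0,0],0]]}}

```text
clock: 7.15
ee_pos: [469.7, -74.9, -7.9]
eef_rot: [0.685, -0.685, -0.176, 0.177]
force: [0.2, -1.0, 0.2]
grip_width: -0.1
```

```bash
python3 nav.py;python3 snap.py pics/t1.png 340 190 460 310 320 180 450 310
```

```text
t 7.15 pos [469.7  -74.93  -7.95] yaw 0.505 tooly [-6.e-04  1.e-04 -1.e+00] w -0.1 F [ 0.2 -1.   0.2] q [-0.16  0.37 -0.59  0.62 -0.    0.91]
```

View pics/t1.png

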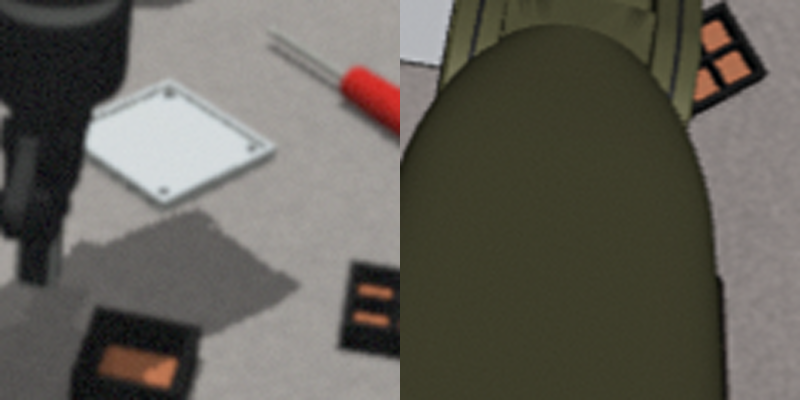

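Call:
{"method": "play_rows", "body": {"increments": [[[0,0,0],[0,1,0],0],[[0,0,0],[0,0.9,0],0],[[0,0,0],[0,0,0],0]]}}

```text
clock: 7.55
ee_pos: [468.6, -74.8, -28.1]
eef_rot: [0.685, -0.684, -0.176, 0.177]
force: [-0.6, 0.2, 0.2]
grip_width: -0.3
```

Call:
{"method": "play_rows", "body": {"increments": [[[0,0,0],[0,0.2,0],0],[[0,0,0],[0,0,0],0]]}}

```text
clock: 7.75
ee_pos: [469.6, -74.9, -29.3]
eef_rot: [0.685, -0.685, -0.176, 0.177]
force: [-0.1, -0.1, 0.0]
grip_width: 0.0
```

Call:
{"method": "play_rows", "body": {"increments": [[[0,0,0],[0,0.2,0],0],[[0,0,0],[0,0,0],0]]}}

```text
clock: 7.95
ee_pos: [469.7, -74.9, -31.2]
eef_rot: [0.685, -0.685, -0.177, 0.177]
force: [0.3, 0.1, -0.1]
grip_width: 0.2
```

Call:
{"method": "play_rows", "body": {"increments": [[[0,0,0],[0,0.2,0],0],[[0,0,0],[0,0,0],0]]}}

```text
clock: 8.15
ee_pos: [469.6, -74.9, -33.3]
eef_rot: [0.685, -0.685, -0.177, 0.177]
force: [-0.2, 0.2, -0.8]
grip_width: -0.0
```

Call:
{"method": "play_rows", "body": {"increments": [[[0,0,0],[0,0.15,0],0],[[0,0,0],[0,0,0],0]]}}

```text
clock: 8.35
ee_pos: [469.6, -74.9, -34.8]
eef_rot: [0.685, -0.685, -0.177, 0.177]
force: [-0.6, 0.1, 0.2]
grip_width: 0.3
```

Call:
{"method": "play_rows", "body": {"increments": [[[0,0,0],[0,0.15,0],0],[[0,0,0],[0,0,0],0]]}}

```text
clock: 8.55
ee_pos: [469.9, -74.9, -35.2]
eef_rot: [-0.685, 0.685, 0.177, -0.177]
force: [-2.1, 0.2, 8.8]
grip_width: -0.0
```

Call:
{"method": "play_rows", "body": {"increments": [[[0,0,0],[0,0.15,0],0],[[0,0,0],[0,0,0],0]]}}

```text
clock: 8.75
ee_pos: [469.9, -74.9, -35.3]
eef_rot: [-0.685, 0.685, 0.177, -0.176]
force: [-5.9, 0.6, 24.6]
grip_width: 0.1
```

Call:
{"method": "play_rows", "body": {"increments": [[[0,0,0],[0,0.15,0],0],[[0,0,0],[0,0,0],0]]}}

```text
clock: 8.95
ee_pos: [470.0, -75.0, -35.4]
eef_rot: [-0.684, 0.685, 0.177, -0.176]
force: [-10.4, 1.2, 39.1]
grip_width: -0.3
```

Call:
{"method": "play_rows", "body": {"increments": [[[0,0,0],[0,-1,0],0],[[0,0,0],[0,-3,0],4],[[0,0,0],[0,-4,0],8.5],[[0,0,0],[-1.7,0,-3.05],8.5],[[0,0,0],[-1.7,0,-3.05],8.5],[[0,0,0],[0,0,0],8.5],[[0,0,0],[0,0,0],8.5]]}}

```text
clock: 9.65
ee_pos: [469.3, -145.1, 40.8]
eef_rot: [0.685, -0.685, -0.176, 0.176]
force: [0.1, 0.7, 0.4]
grip_width: 84.5
```

```bash
python3 nav.py 469.6 -144.7 -33.5 0.505
```

```text
t 9.65 pos [ 469.25 -145.11   40.76] yaw 0.5033 tooly [-2.e-04  6.e-04 -1.e+00] w 84.5 F [0.1 0.7 0.4] q [-0.3   0.33 -0.49  0.76  0.    0.77]
shift tool cm at current yaw [0.049 7.426 0.014] wy -0.0017
shift at target yaw [0.05  7.426 0.019]
```

Call:
{"method": "play_rows", "body": {"increments": [[[0,0,0],[0,2,0],8.5],[[0,0,0],[0,2.5,0],8.5],[[0,0,0],[0,2,0],8.5],[[0,0,0],[0,0.9,0],8.5],[[0,0,0],[0,0,0],7],[[0,0,0],[0,0,0],5],[[0,0,0],[0,0,0],5],[[0,0,0],[0,0,0],5]]}}

```text
clock: 10.45
ee_pos: [470.5, -144.9, -32.2]
eef_rot: [-0.684, 0.685, 0.177, -0.176]
force: [0.5, -0.2, -0.8]
grip_width: 54.5
```

```bash
python3 nav.py;python3 snap.py pics/g3.png 340 230 440 340 320 180 450 310
```

```text
t 10.45 pos [ 470.48 -144.93  -32.18] yaw 0.5052 tooly [ 1.9e-03 -5.0e-04 -1.0e+00] w 54.5 F [ 0.5 -0.2 -0.8] q [-0.3   0.42 -0.58  0.57  0.    0.77]
```

View pics/g3.png

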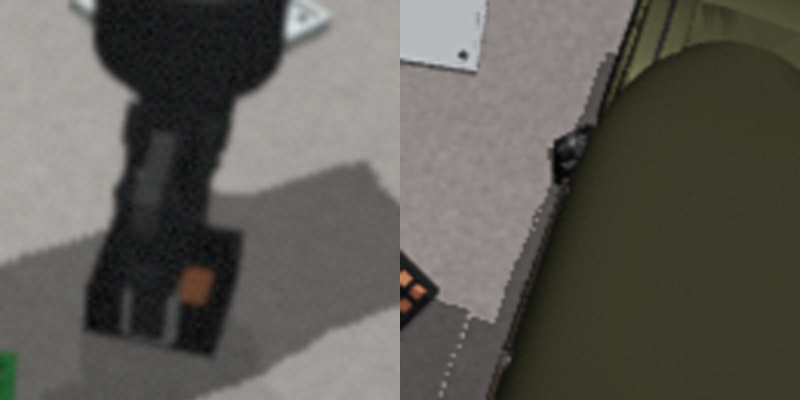

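Call:
{"method": "play_rows", "body": {"increments": [[[0,0,0],[0,0,0],8.5],[[0,0,0],[0,0,0],8.5],[[0,0,0],[0,-1.5,0],8.5],[[0,0.12,0],[0,-2,0],8.5],[[0,0.12,0],[0,0,0],8.5],[[0,0.12,0],[0,0,0],8.5],[[0,0.12,0],[0,0,0],8.5],[[0,0.12,0],[0,0,0],8.5]]}}

```text
clock: 11.35
ee_pos: [469.3, -144.8, 1.9]
eef_rot: [-0.706, 0.706, -0.035, 0.035]
force: [-0.3, -0.1, 0.1]
grip_width: 85.0
```

Call:
{"method": "play_rows", "body": {"increments": [[[0,0.12,0],[0,0,0],8.5],[[0,0.12,0],[0,0,0],8.5],[[0,0.12,0],[0,0,0],8.5],[[0,0.12,0],[0,0,0],8.5],[[0,0.12,0],[0,0,0],8.5],[[0,0.12,0],[0,0,0],8.5],[[0,0.12,0],[0,0,0],8.5],[[0,0.131,0],[0,0,0],8.5]]}}

```text
clock: 12.15
ee_pos: [469.3, -144.7, 1.8]
eef_rot: [-0.608, 0.608, -0.361, 0.361]
force: [0.2, 0.6, 0.3]
grip_width: 85.1
```

```bash
python3 nav.py 469.6 -144.7 -33.5 -1.066
```

```text
t 12.15 pos [ 469.29 -144.75    1.75] yaw -1.0713 tooly [-4.e-04  1.e-04 -1.e+00] w 85.1 F [0.2 0.6 0.3] q [-0.3   0.37 -0.54  0.66 -0.    2.34]
shift tool cm at current yaw [0.012 3.525 0.031] wy -0.0053
shift at target yaw [0.011 3.525 0.03 ]
```

Call:
{"method": "play_rows", "body": {"increments": [[[0,-0.005,0],[0,1.5,0],8.5],[[0,0,0],[0,1.5,0],8.5],[[0,0,0],[0,0.5,0],8.5],[[0,0,0],[0,0,0],7],[[0,0,0],[0,0,0],5],[[0,0,0],[0,0,0],5],[[0,0,0],[0,0,0],5],[[0,0,0],[0,0,0],5]]}}

```text
clock: 12.95
ee_pos: [470.3, -145.0, -32.4]
eef_rot: [0.61, -0.61, 0.357, -0.358]
force: [0.0, 0.6, 3.6]
grip_width: 54.5
```

Call:
{"method": "play_rows", "body": {"increments": [[[0,0,0],[0,0,0],5],[[0,0,0],[0,0,0],5]]}}

```text
clock: 13.15
ee_pos: [470.3, -145.0, -32.4]
eef_rot: [0.61, -0.61, 0.357, -0.358]
force: [-0.4, -0.7, 5.7]
grip_width: 54.2
```

```bash
python3 nav.py
```

```text
t 13.15 pos [ 470.31 -145.02  -32.39] yaw -1.061 tooly [ 1.6e-03 -4.0e-04 -1.0e+00] w 54.2 F [-0.4 -0.7  5.7] q [-0.3   0.42 -0.58  0.57  0.    2.33]
```

Call:
{"method": "play_rows", "body": {"increments": [[[0,0,0],[0,-1,0],5],[[0,0,0],[0,-2.5,0],5],[[0,-0.1,0],[0,-3,0],5],[[0,-0.12,0],[0,-2.5,0],5],[[0,-0.12,0],[0,0,0],5],[[0,-0.12,0],[0,0,0],5],[[0,-0.12,0],[0,0,0],5],[[0,-0.12,0],[0,0,0],5]]}}

```text
clock: 13.95
ee_pos: [469.1, -144.7, 57.3]
eef_rot: [0.696, -0.696, 0.125, -0.125]
force: [-0.3, 0.5, -0.7]
grip_width: 54.5
```

Call:
{"method": "play_rows", "body": {"increments": [[[0,-0.12,0],[0,0,0],5],[[0,-0.13,0],[0,0,0],5],[[0,0,0],[2,0,1.8],5],[[0,0,0],[3,0,2.8],5],[[0,0,0],[3,0,2.8],5],[[0,0,0],[3,0,2.8],5],[[0,0,0],[3,0,2.8],5],[[0,0,0],[1.75,0,1.5],5]]}}

```text
clock: 14.75
ee_pos: [644.4, -15.8, 57.1]
eef_rot: [0.706, -0.706, 0.038, -0.039]
force: [-0.5, -0.3, 0.3]
grip_width: 54.9
```

Call:
{"method": "play_rows", "body": {"increments": [[[0,0,0],[0,0,0],5],[[0,0,0],[0,0,0],5],[[0,0,0],[0,0,0],5]]}}

```text
clock: 15.05
ee_pos: [640.6, -18.7, 56.7]
eef_rot: [-0.706, 0.706, -0.04, 0.039]
force: [-0.1, -0.2, -0.2]
grip_width: 54.5
```

```bash
python3 nav.py 643.2 -19.1 -26.4 -.114;python3 snap.py pics/p1.png 330 160 450 280 250 110 390 250
```

```text
t 15.05 pos [640.62 -18.65  56.72] yaw -0.1116 tooly [-1.9e-03 -2.0e-04 -1.0e+00] w 54.5 F [-0.1 -0.2 -0.2] q [-0.03  0.54 -0.07  0.96 -0.    1.65]
shift tool cm at current yaw [ 0.277  8.312 -0.012] wy 0.0024
shift at target yaw [ 0.262  8.312 -0.015]
```

View pics/p1.png

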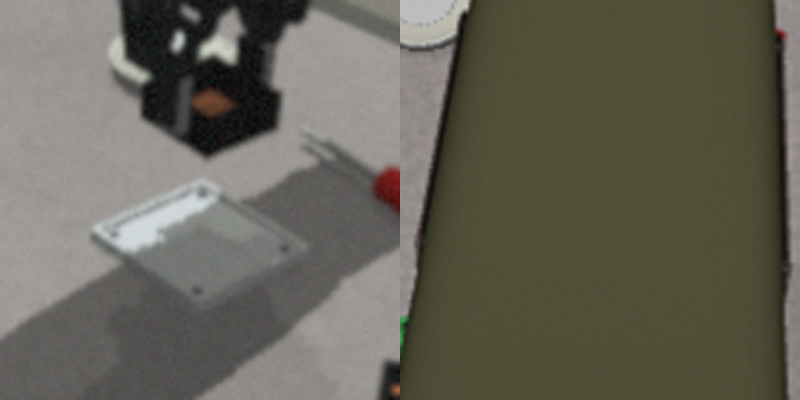

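Call:
{"method": "play_rows", "body": {"increments": [[[0,0.002,0],[0.25,1.5,0],5],[[0,0,0],[0,2.5,0],5],[[0,0,0],[0,2.2,0],5],[[0,0,0],[0,1,0],5],[[0,0,0],[0,0,0],5],[[0,0,0],[0,0,0],5],[[0,0,0],[0,0,0],5]]}}

```text
clock: 15.85
ee_pos: [645.8, -18.5, -13.9]
eef_rot: [0.706, -0.706, 0.039, -0.041]
force: [0.2, 0.1, 0.3]
grip_width: 54.7
```

```bash
cat > avg.py <<'E'
import numpy as np,sys
from workcell import ctrl
P=[]
import nav
Y=[];F=[]
for i in range(int(sys.argv[1])):
    ctrl.snapshot('side'); p,y,m,s,_=nav.cur(); P.append(p);Y.append(y);F.append(s['force'])
print('avg',np.mean(P,0).round(2),'sd',np.std(P,0).round(2),'yaw',np.mean(Y).round(4),'F',np.mean(F,0).round(1),s['clock'])
E
python3 avg.py 6;python3 nav.py 643.2 -19.1 -26.4 -.114;python3 snap.py pics/p2.png 340 190 440 290 250 110 390 250
```

```text
avg [645.45 -18.42 -14.12] sd [0.3  0.05 0.27] yaw -0.113 F [-0.1  0.  -0.7] 16.15
t 16.15 pos [644.99 -18.38 -14.54] yaw -0.113 tooly [ 0.001 -0.    -1.   ] w 54.9 F [0.4 0.2 0.2] q [-0.03  0.61 -0.15  0.81 -0.    1.66]
shift tool cm at current yaw [-0.171  1.185 -0.092] wy 0.001
shift at target yaw [-0.17   1.186 -0.092]
```

View pics/p2.png

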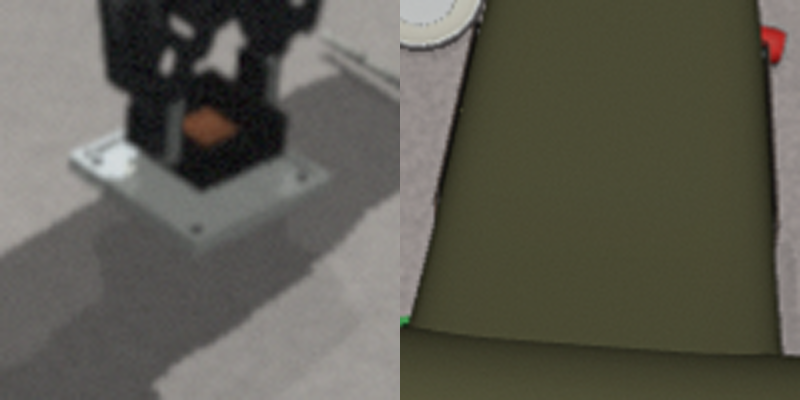

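Call:
{"method": "play_rows", "body": {"increments": [[[0,0,0],[-0.15,0.5,-0.08],5],[[0,0,0],[0,0.4,0],5],[[0,0,0],[0,0,0],5],[[0,0,0],[0,0,0],5],[[0,0,0],[0,0,0],5],[[0,0,0],[0,0,0],5]]}}

```text
clock: 16.85
ee_pos: [643.2, -19.0, -24.0]
eef_rot: [0.706, -0.706, 0.04, -0.04]
force: [0.7, -0.0, -1.0]
grip_width: 54.5
```

```bash
python3 avg.py 6;python3 nav.py 643.2 -19.1 -26.4 -.114
```

```text
avg [643.15 -19.02 -23.99] sd [0.06 0.01 0.03] yaw -0.113 F [-0.   0.1 -0.9] 17.15
t 17.15 pos [643.08 -19.02 -24.04] yaw -0.113 tooly [ 2.e-04 -0.e+00 -1.e+00] w 54.7 F [-0.7 -0.7 -0.4] q [-0.03  0.61 -0.17  0.79 -0.    1.65]
shift tool cm at current yaw [ 0.013  0.236 -0.007] wy 0.001
shift at target yaw [ 0.013  0.236 -0.006]
```

Call:
{"method": "play_rows", "body": {"increments": [[[0,0,0],[0,0.15,0],5],[[0,0,0],[0,0.1,0],5],[[0,0,0],[0,0,0],5],[[0,0,0],[0,0,0],5]]}}

```text
clock: 17.55
ee_pos: [643.1, -19.0, -26.3]
eef_rot: [-0.706, 0.706, -0.04, 0.04]
force: [-0.9, 0.3, 2.7]
grip_width: 54.6
```

Call:
{"method": "play_rows", "body": {"increments": [[[0,0,0],[0,0,0],8.5],[[0,0,0],[0,0,0],8.5],[[0,0,0],[0,0,0],8.5],[[0,0,0],[0,-2,0],8.5],[[0,-0.1,0],[0,-3.6,0],8.5],[[0,-0.12,0],[0,-3,0],8.5],[[0,-0.12,0],[0,0,0],8.5],[[0,-0.12,0],[0,0,0],8.5]]}}

```text
clock: 18.35
ee_pos: [644.4, -19.1, 61.1]
eef_rot: [-0.696, 0.696, 0.125, -0.123]
force: [0.2, 0.2, 0.4]
grip_width: 85.3
```

Call:
{"method": "play_rows", "body": {"increments": [[[0,-0.12,0],[0,0,0],8.5],[[0,-0.075,0],[0,0,0],8.5],[[0,0,0],[-2,0,-2.2],8.5],[[0,0,0],[-2.7,0,-3],8.5],[[0,0,0],[-2.7,0,-3],8.5],[[0,0,0],[-2.7,0,-3],8.5],[[0,0,0],[-2,0,-2.3],8.5],[[0,0,0],[-0.8,0,-1],8.5]]}}

```text
clock: 19.15
ee_pos: [606.6, -212.6, 59.3]
eef_rot: [-0.681, 0.682, 0.188, -0.188]
force: [-1.2, -0.6, -0.2]
grip_width: 85.1
```

```bash
python3 nav.py 607.1 -209.5 -34 .54;python3 snap.py pics/p3.png 340 190 440 290 280 130 380 230
```

```text
t 19.15 pos [ 606.56 -212.61   59.27] yaw 0.5388 tooly [-1.e-04 -6.e-04 -1.e+00] w 85.1 F [-1.2 -0.6 -0.2] q [-0.34  0.54 -0.07  0.97 -0.    0.7 ]
shift tool cm at current yaw [0.21  9.327 0.243] wy -0.0012
shift at target yaw [0.206 9.327 0.239]
```

View pics/p3.png

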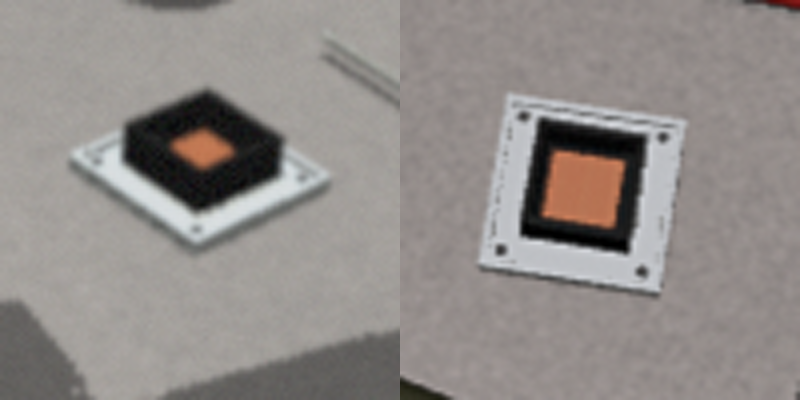

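```bash
cat > stk.py <<'E'
import sys
from h import *
z0,z1=float(sys.argv[1]),float(sys.argv[2]); z0=float(sys.argv[3]) if len(sys.argv)>3 else z0
for n in ('top','side'):
    im=ctrl.snapshot(n); hs=cv2.cvtColor(im,cv2.COLOR_RGB2HSV); g=im.max(2).astype(float)
    P=proj(n,box(643.2,-19.1,-.114,56,56,z0,z1)); l,t=P.min(0).astype(int)-4;r,b=P.max(0).astype(int)+5
    sub=np.s_[t:b,l:r]; M=np.zeros(g.shape,np.float32)
    thr=(140,40) if n=='top' else (190,50)
    f=np.clip((thr[0]-g[sub])/(thr[0]-thr[1]),0,1)
    f=np.maximum(f,hs[sub][...,1]>90)
    bw=(f>.5).astype(np.uint8); k,lab,st,ce=cv2.connectedComponentsWithStats(bw); comp=(lab==1+np.argmax(st[1:,4])).astype(np.uint8)
    cs,_=cv2.findContours(comp,cv2.RETR_EXTERNAL,cv2.CHAIN_APPROX_NONE); comp=cv2.drawContours(comp*0,cs,-1,1,-1)
    f=np.where(cv2.erode(comp,np.ones((3,3)))>0,1,np.where(cv2.dilate(comp,np.ones((3,3)))>0,f,0)); M[sub]=f
    p,e=fit({n:M},56,56,z0,z1,[643.2,-19.1,-.114]); print(n,'stack',p.round(3),round(e,4))
    if n=='top':
        pts=[]
        for u,v in np.load('hole_top.npy'):
            x,y=int(round(u)),int(round(v)); s=np.s_[y-2:y+3,x-2:x+3]; w=np.clip(150-g[s]-10,0,None); yy,xx=np.mgrid[y-2:y+3,x-2:x+3]; pts.append([(w*xx).sum()/w.sum(),(w*yy).sum()/w.sum()])
        W=back(n,pts,6); print('holes ctr',W.mean(0).round(2))
E
python3 stk.py 6 30; sed -n 1,1p /dev/null; python3 nav.py 607.1 -209.5 -34 .54
```

```text
top stack [ 6.42614e+02 -1.93640e+01 -1.17000e-01] 0.0232
holes ctr [642.56 -18.96   6.  ]
side stack [ 6.45624e+02 -1.67640e+01 -1.26000e-01] 0.0133
t 19.35 pos [ 607.42 -208.78   59.23] yaw 0.5423 tooly [-1.0e-04  1.1e-03 -1.0e+00] w 84.8 F [-0.1  0.5  0.3] q [-0.33  0.54 -0.07  0.97  0.    0.7 ]
shift tool cm at current yaw [-0.069  9.323 -0.054] wy 0.0023
shift at target yaw [-0.065  9.323 -0.045]
```

Call:
{"method": "play_rows", "body": {"increments": [[[0,0,0],[-0.06,2.5,-0.05],8.5],[[0,0,0],[0,3,0],8.5],[[0,0,0],[0,2.5,0],8.5],[[0,0,0],[0,1.3,0],8.5],[[0,0,0],[0,0,0],8.5],[[0,0,0],[0,0,0],7],[[0,0,0],[0,0,0],5],[[0,0,0],[0,0,0],5]]}}

```text
clock: 20.15
ee_pos: [609.0, -211.0, -31.4]
eef_rot: [-0.68, 0.682, 0.191, -0.188]
force: [0.0, -0.1, -0.3]
grip_width: 54.0
```

Call:
{"method": "play_rows", "body": {"increments": [[[0,0,0],[0,0,0],5],[[0,0,0],[0,0,0],5]]}}

```text
clock: 20.35
ee_pos: [608.9, -211.0, -31.5]
eef_rot: [-0.681, 0.682, 0.191, -0.188]
force: [0.2, -0.6, 7.1]
grip_width: 54.3
```

```bash
python3 nav.py;python3 snap.py pics/f1.png 400 220 500 320 380 140 480 240
```

```text
t 20.35 pos [ 608.94 -210.99  -31.51] yaw 0.5421 tooly [ 3.9e-03 -9.0e-04 -1.0e+00] w 54.3 F [ 0.2 -0.6  7.1] q [-0.33  0.62 -0.18  0.77  0.    0.69]
```

View pics/f1.png

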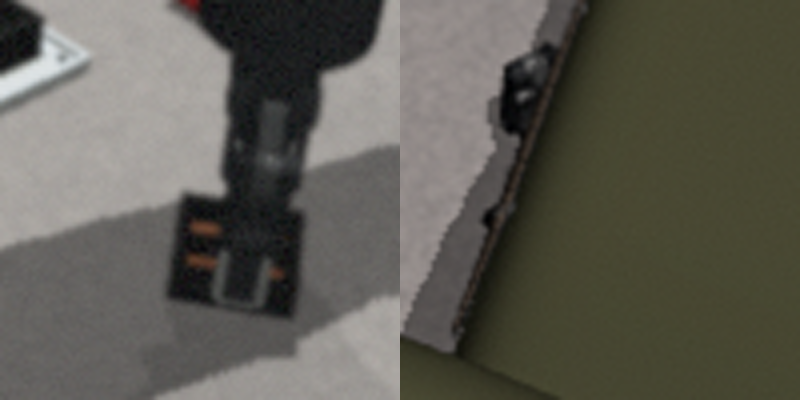

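Call:
{"method": "play_rows", "body": {"increments": [[[0,0,0],[0,0,0],8.5],[[0,0,0],[0,0,0],8.5],[[0,0,0],[0,-1.5,0],8.5],[[0,0.12,0],[0,-2,0],8.5],[[0,0.12,0],[0,0,0],8.5],[[0,0.12,0],[0,0,0],8.5],[[0,0.12,0],[0,0,0],8.5],[[0,0.12,0],[0,0,0],8.5]]}}

```text
clock: 21.25
ee_pos: [606.6, -210.5, 1.1]
eef_rot: [0.707, -0.707, 0.023, -0.022]
force: [-0.4, 0.0, 1.0]
grip_width: 85.1
```

Call:
{"method": "play_rows", "body": {"increments": [[[0,0.12,0],[0,0,0],8.5],[[0,0.12,0],[0,0,0],8.5],[[0,0.12,0],[0,0,0],8.5],[[0,0.12,0],[0,0,0],8.5],[[0,0.12,0],[0,0,0],8.5],[[0,0.12,0],[0,0,0],8.5],[[0,0.12,0],[0,0,0],8.5],[[0,0.131,0],[0,0,0],8.5]]}}

```text
clock: 22.05
ee_pos: [606.5, -210.5, 1.0]
eef_rot: [-0.615, 0.615, -0.35, 0.349]
force: [1.3, 0.4, -0.0]
grip_width: 85.3
```

```bash
python3 nav.py 608.2 -209.8 -34 -1.031
```

```text
t 22.05 pos [ 606.55 -210.46    0.99] yaw -1.0343 tooly [-9.e-04  3.e-04 -1.e+00] w 85.3 F [ 1.3  0.4 -0. ] q [-0.33  0.59 -0.14  0.84 -0.    2.27]
shift tool cm at current yaw [0.03  3.499 0.178] wy -0.0033
shift at target yaw [0.028 3.499 0.175]
```

Call:
{"method": "play_rows", "body": {"increments": [[[0,-0.003,0],[0.03,1.5,0.18],8.5],[[0,0,0],[0,1.3,0],8.5],[[0,0,0],[0,0.5,0],8.5],[[0,0,0],[0,0,0],8.5],[[0,0,0],[0,0,0],8.5],[[0,0,0],[0,0,0],8.5]]}}

```text
clock: 22.65
ee_pos: [609.2, -210.0, -31.3]
eef_rot: [0.616, -0.616, 0.347, -0.347]
force: [-0.0, 0.8, -0.5]
grip_width: 85.1
```

```bash
python3 nav.py 608.2 -209.8 -34 -1.031
```

```text
t 22.65 pos [ 609.15 -209.97  -31.29] yaw -1.0256 tooly [ 7.e-04 -2.e-04 -1.e+00] w 85.1 F [-0.   0.8 -0.5] q [-0.33  0.62 -0.17  0.77  0.    2.26]
shift tool cm at current yaw [-0.064  0.271 -0.073] wy 0.0054
shift at target yaw [-0.063  0.271 -0.073]
```

Call:
{"method": "play_rows", "body": {"increments": [[[0,0,0],[0,0,0],7],[[0,0,0],[0,0,0],5],[[0,0,0],[0,0,0],5],[[0,0,0],[0,0,0],5],[[0,0,0],[0,0,0],5],[[0,0,0],[0,0,0],5]]}}

```text
clock: 23.25
ee_pos: [609.6, -210.1, -30.7]
eef_rot: [0.616, -0.616, 0.346, -0.348]
force: [0.6, -0.0, 6.0]
grip_width: 54.1
```

```bash
python3 nav.py 608.2 -209.8 -34 -1.031
```

```text
t 23.25 pos [ 609.59 -210.12  -30.67] yaw -1.026 tooly [ 1.8e-03 -5.0e-04 -1.0e+00] w 54.1 F [ 0.6 -0.   6. ] q [-0.33  0.62 -0.17  0.77  0.    2.26]
shift tool cm at current yaw [-0.1    0.332 -0.102] wy 0.005
shift at target yaw [-0.099  0.333 -0.102]
```

Call:
{"method": "play_rows", "body": {"increments": [[[0,0,0],[0,-1,0],5],[[0,0,0],[0,-2.5,0],5],[[0,-0.073,0],[0,-3,0],5],[[0,-0.12,0],[0,0,0],5],[[0,-0.12,0],[0,0,0],5],[[0,-0.12,0],[0,0,0],5],[[0,-0.12,0],[0,0,0],5],[[0,-0.12,0],[0,0,0],5]]}}

```text
clock: 24.05
ee_pos: [608.2, -209.7, 33.4]
eef_rot: [0.696, -0.696, 0.123, -0.122]
force: [-0.1, -0.3, -0.6]
grip_width: 54.2
```

Call:
{"method": "play_rows", "body": {"increments": [[[0,-0.12,0],[0,0,0],5],[[0,-0.12,0],[0,0,0],5],[[0,0,0],[0.2,0,3],5],[[0,0,0],[0.2,0,4],5],[[0,0,0],[0.2,0,4],5],[[0,0,0],[0.2,0,4],5],[[0,0,0],[0.2,0,3],5],[[0,0,0],[0.2,0,1.4],5]]}}

```text
clock: 24.85
ee_pos: [642.3, -15.6, 33.4]
eef_rot: [0.706, -0.706, 0.039, -0.039]
force: [-0.2, -0.3, -1.1]
grip_width: 54.3
```

Call:
{"method": "play_rows", "body": {"increments": [[[0,0,0],[0,0,0],5],[[0,0,0],[0,0,0],5],[[0,0,0],[0,0,0],5]]}}

```text
clock: 25.15
ee_pos: [642.1, -20.1, 33.3]
eef_rot: [-0.706, 0.706, -0.041, 0.04]
force: [0.3, 0.1, -0.3]
grip_width: 54.3
```

```bash
python3 nav.py 643.2 -18.3 -0.7 -.113;python3 snap.py pics/f2.png 340 170 440 290 250 110 390 250
```

```text
t 25.15 pos [642.11 -20.1   33.31] yaw -0.1148 tooly [-6.e-04 -7.e-04 -1.e+00] w 54.3 F [ 0.3  0.1 -0.3] q [-0.03  0.56 -0.1   0.91 -0.    1.65]
shift tool cm at current yaw [0.09  3.401 0.194] wy -0.0018
shift at target yaw [0.088 3.401 0.191]
```

View pics/f2.png

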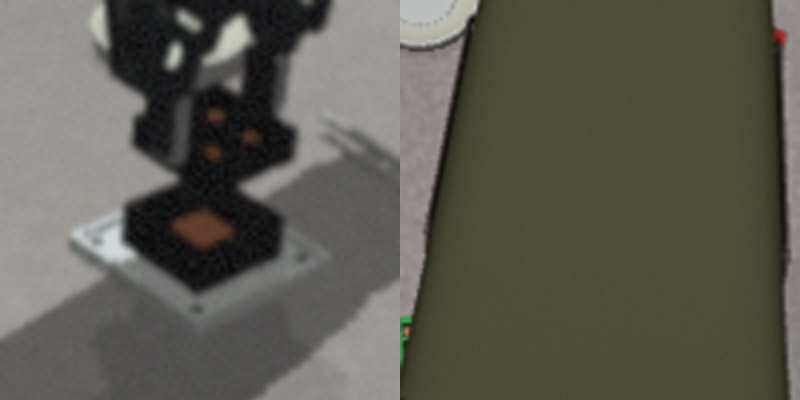

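Call:
{"method": "play_rows", "body": {"increments": [[[0,-0.002,0],[0.06,1.5,0.14],5],[[0,0,0],[0,1.2,0],5],[[0,0,0],[0,0.3,0],5],[[0,0,0],[0,0,0],5],[[0,0,0],[0,0,0],5],[[0,0,0],[0,0,0],5]]}}

```text
clock: 25.85
ee_pos: [643.8, -17.2, 4.0]
eef_rot: [0.706, -0.706, 0.039, -0.04]
force: [-1.1, -0.6, -0.3]
grip_width: 54.3
```

```bash
python3 avg.py 5;python3 nav.py 643.2 -18.3 -0.7 -.113
```

```text
avg [643.71 -17.08   3.89] sd [0.1  0.04 0.09] yaw -0.1109 F [ 0.1 -0.1 -0.6] 26.1
t 26.1 pos [643.57 -17.02   3.76] yaw -0.1108 tooly [ 7.e-04 -0.e+00 -1.e+00] w 54.2 F [ 0.2  0.6 -1.3] q [-0.03  0.59 -0.14  0.85 -0.    1.66]
shift tool cm at current yaw [-0.023  0.446 -0.132] wy 0.0022
shift at target yaw [-0.023  0.446 -0.132]
```

Call:
{"method": "play_rows", "body": {"increments": [[[0,0.002,0],[-0.03,0.2,-0.12],5],[[0,0,0],[0,0.15,0],5],[[0,0,0],[0,0,0],5],[[0,0,0],[0,0,0],5],[[0,0,0],[0,0,0],5]]}}

```text
clock: 26.6
ee_pos: [642.9, -18.2, -0.2]
eef_rot: [0.706, -0.706, 0.04, -0.04]
force: [-0.1, 0.7, -0.8]
grip_width: 54.1
```

```bash
python3 avg.py 3;python3 nav.py 643.2 -18.3 -0.7 -.113;python3 snap.py pics/f3.png 360 190 420 250 250 110 390 250
```

```text
avg [ 6.4291e+02 -1.8250e+01 -9.0000e-02] sd [0.02 0.01 0.02] yaw -0.113 F [-0.   0.1 -0.6] 26.75
t 26.75 pos [ 6.429e+02 -1.825e+01 -6.000e-02] yaw -0.113 tooly [ 1.e-04  0.e+00 -1.e+00] w 53.8 F [-0.2  0.9 -0.6] q [-0.03  0.59 -0.14  0.84  0.    1.66]
shift tool cm at current yaw [ 0.031  0.064 -0.002] wy 0.0
shift at target yaw [ 0.031  0.064 -0.002]
```

View pics/f3.png

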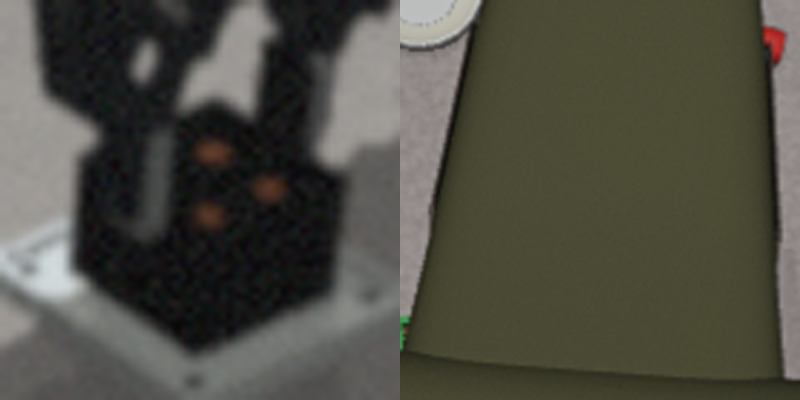

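Call:
{"method": "play_rows", "body": {"increments": [[[0,0,0],[0.03,0.08,0],5],[[0,0,0],[0,0.03,0],5],[[0,0,0],[0,0,0],5]]}}

```text
clock: 27.15
ee_pos: [643.2, -18.3, -0.7]
eef_rot: [0.706, -0.706, 0.04, -0.04]
force: [-2.0, 0.1, 4.9]
grip_width: 54.2
```

Call:
{"method": "play_rows", "body": {"increments": [[[0,0,0],[0,0,0],8.5],[[0,0,0],[0,0,0],8.5],[[0,0,0],[0,0,0],8.5],[[0,0,0],[0,-2,0],8.5],[[0,0.1,0],[0,-3,0],8.5],[[0,0.12,0],[0,-2,0],8.5],[[0,0.12,0],[0,0,0],8.5],[[0,0.12,0],[0,0,0],8.5]]}}

```text
clock: 27.95
ee_pos: [644.1, -18.3, 69.8]
eef_rot: [0.678, -0.678, 0.201, -0.202]
force: [0.1, -0.2, -1.3]
grip_width: 85.2
```

Call:
{"method": "play_rows", "body": {"increments": [[[0,0.12,0],[0,0,0],8.5],[[0,0.053,0],[0,0,0],8.5],[[0,0,0],[-2.5,0,-1.9],8.5],[[0,0,0],[-3,0,-2.4],8.5],[[0,0,0],[-3,0,-2.4],8.5],[[0,0,0],[-3,0,-2.4],8.5],[[0,0,0],[-2.5,0,-1.8],8.5],[[0,0,0],[-1.7,0,-1.3],8.5]]}}

```text
clock: 28.75
ee_pos: [442.0, -1.2, 68.5]
eef_rot: [-0.658, 0.659, -0.258, 0.257]
force: [0.6, 1.1, 0.3]
grip_width: 85.0
```

```bash
python3 stk.py 6 48 ;python3 nav.py 445 -1.4 -35 -.746; python3 snap.py pics/f4.png 360 190 420 250 290 140 370 220
```

```text
top stack [ 6.38059e+02 -1.51660e+01 -3.45000e-01] 0.3557
holes ctr [642.53 -18.88   6.  ]
side stack [ 6.45564e+02 -1.75210e+01 -1.19000e-01] 0.012
t 28.85 pos [440.78  -1.16  68.38] yaw -0.7457 tooly [-3.9e-03  1.0e-04 -1.0e+00] w 84.7 F [0.1 0.7 0.2] q [-0.    0.22 -0.55  0.8   0.    2.31]
shift tool cm at current yaw [ 0.356 10.337  0.295] wy 0.0003
shift at target yaw [ 0.326 10.338  0.268]
```

View pics/f4.png

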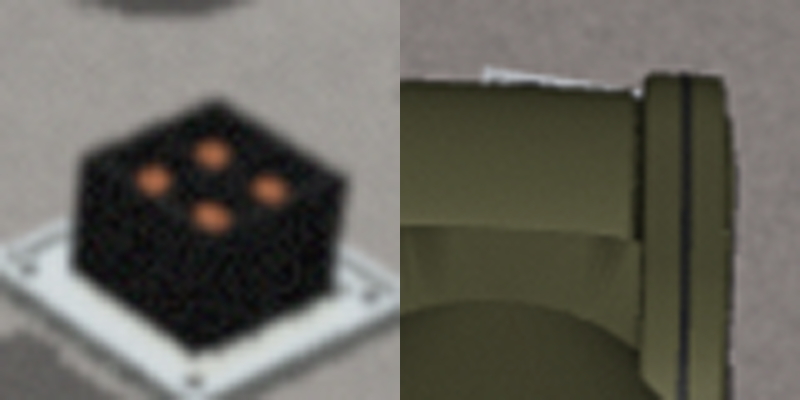

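```bash
cat > seam.py <<'E'
import sys
from h import *
# edges: compare top part fit vs bottom: columns of left/right/corner vertical edges
zt=float(sys.argv[1])
ims=[ctrl.snapshot('side').astype(float) for _ in range(4)]; g=np.mean(ims,0).max(2)
B=lambda z:proj('side',box(645.6,-17.2,-.114,56,56,z,z)[:4])
b6=B(6);bt=B(zt); l=np.argmin(b6[:,0]); r=np.argmax(b6[:,0])
for nm,i,sg in(('L',l,-1),('R',r,1)):
    out=[]
    for z in np.arange(7,zt,2.):
        e=B(z)[i]; y=e[1]; xs=np.arange(-5,5.01,.1)+e[0]
        row=cv2.remap(g.astype(np.float32),xs[None].astype(np.float32),np.full((1,len(xs)),y,np.float32),cv2.INTER_LINEAR)[0]
        if sg>0: dk,lt=row[0:20].mean(),row[-10:].mean()
        else: dk,lt=row[-20:].mean(),row[:10].mean()
        th=(dk+lt)/2; k=np.where(np.diff((row>th).astype(int))!=0)[0]
        out.append(round(float(xs[k[np.argmin(abs(xs[k]-e[0]))]]-e[0]),2) if len(k) else None)
    print(nm,out)
E
python3 seam.py 48; python3 -c "
from h import *
print(proj('side',[[645,-18,40],[646,-18,40],[645,-17,40]]))"
```

```text
L [0.8, 0.4, 0.4, 0.5, 0.5, 0.3, 0.2, 0.2, 0.4, 0.3, 0.3, 0.3, 0.4, 0.4, 0.4, 0.5, 0.4, 0.4, 0.5, 0.7, 1.1]
R [-0.2, -0.2, -0.4, -0.5, -0.5, -0.3, -0.4, -0.6, -0.6, -0.5, -0.4, -0.2, -0.2, -0.2, -0.2, -0.2, -0.1, 0.0, 0.1, 0.0, -0.5]
[[391.19401297 217.66558935]
 [391.52387171 217.47567254]
 [390.80246751 217.46045462]]
```

Call:
{"method": "play_rows", "body": {"increments": [[[0,0,0],[0,2.5,0],8.5],[[0,0,0],[0,3,0],8.5],[[0,0,0],[0,2.5,0],8.5],[[0,0,0],[0,1,0],8.5],[[0,0,0],[0,0,0],8.5],[[0,0,0],[0,0,0],8.5],[[0,0,0],[0,0,0],8.5]]}}

```text
clock: 29.85
ee_pos: [446.6, -1.4, -20.2]
eef_rot: [0.659, -0.658, 0.257, -0.258]
force: [-0.3, -0.4, -0.5]
grip_width: 84.9
```

```bash
python3 avg.py 2; python3 nav.py 445 -1.4 -35 -.746
```

```text
avg [446.41  -1.36 -20.14] sd [0.09 0.01 0.03] yaw -0.746 F [ 0.2 -0.5  0.3] 29.95
t 29.95 pos [446.32  -1.37 -20.17] yaw -0.746 tooly [ 0.0024 -0.     -1.    ] w 85.0 F [ 0.3 -0.9  0.5] q [-0.    0.34 -0.67  0.55 -0.    2.31]
shift tool cm at current yaw [-0.098  1.482 -0.095] wy -0.0
shift at target yaw [-0.095  1.483 -0.092]
```

Call:
{"method": "play_rows", "body": {"increments": [[[0,0,0],[-0.05,0.8,-0.05],8.5],[[0,0,0],[0,0.5,0],8.5],[[0,0,0],[0,0,0],8.5],[[0,0,0],[0,0,0],8.5],[[0,0,0],[0,0,0],8.5]]}}

```text
clock: 30.45
ee_pos: [444.3, -1.4, -34.3]
eef_rot: [-0.658, 0.658, -0.258, 0.258]
force: [-0.3, 0.4, -0.2]
grip_width: 84.6
```

```bash
python3 avg.py 2
```

```text
avg [444.48  -1.37 -34.15] sd [0.05 0.01 0.03] yaw -0.746 F [ 0.3 -0.   0.1] 30.55
```

Call:
{"method": "play_rows", "body": {"increments": [[[0,0,0],[0,0,0],7],[[0,0,0],[0,0,0],5],[[0,0,0],[0,0,0],5],[[0,0,0],[0,0,0],5],[[0,0,0],[0,0,0],5]]}}

```text
clock: 31.05
ee_pos: [444.6, -1.4, -33.6]
eef_rot: [0.659, -0.658, 0.257, -0.258]
force: [-1.3, -0.0, 5.0]
grip_width: 54.2
```

```bash
python3 avg.py 2;python3 snap.py pics/s1.png 270 220 350 300 280 130 480 240
```

```text
avg [444.57  -1.37 -33.67] sd [0.02 0.   0.01] yaw -0.746 F [-1.2 -0.4  6. ] 31.15
```

View pics/s1.png

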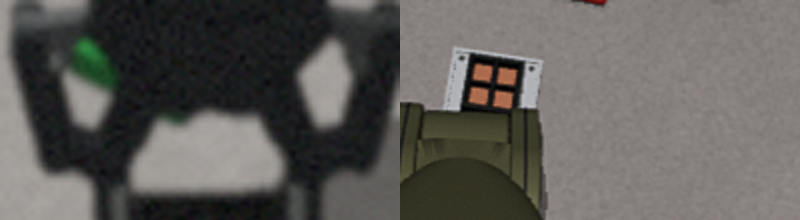

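Call:
{"method": "play_rows", "body": {"increments": [[[0,0,0],[0,0,0],8.5],[[0,0,0],[0,0,0],8.5],[[0,0,0],[0,-1.5,0],8.5],[[0,-0.12,0],[0,-1.5,0],8.5],[[0,-0.12,0],[0,0,0],8.5],[[0,-0.12,0],[0,0,0],8.5],[[0,-0.12,0],[0,0,0],8.5],[[0,-0.12,0],[0,0,0],8.5]]}}

```text
clock: 32.05
ee_pos: [444.2, -1.4, -4.3]
eef_rot: [-0.705, 0.705, -0.05, 0.05]
force: [-1.0, 0.4, 0.4]
grip_width: 84.8
```

Call:
{"method": "play_rows", "body": {"increments": [[[0,-0.12,0],[0,0,0],8.5],[[0,-0.12,0],[0,0,0],8.5],[[0,-0.12,0],[0,0,0],8.5],[[0,-0.12,0],[0,0,0],8.5],[[0,-0.12,0],[0,0,0],8.5],[[0,-0.12,0],[0,0,0],8.5],[[0,-0.12,0],[0,0,0],8.5],[[0,-0.131,0],[0,0,0],8.5]]}}

```text
clock: 32.85
ee_pos: [444.2, -1.4, -4.4]
eef_rot: [0.647, -0.647, -0.285, 0.285]
force: [0.5, -1.2, -0.6]
grip_width: 85.4
```

Call:
{"method": "play_rows", "body": {"increments": [[[0,0,0],[0,1.2,0],8.5],[[0,0,0],[0,1.4,0],8.5],[[0,0,0],[0,0.2,0],8.5],[[0,0,0],[0,0,0],8.5],[[0,0,0],[0,0,0],8.5],[[0,0,0],[0,0,0],8.5]]}}

```text
clock: 33.45
ee_pos: [444.9, -1.4, -31.7]
eef_rot: [-0.648, 0.648, 0.284, -0.283]
force: [-0.2, 0.1, -0.1]
grip_width: 85.4
```

```bash
python3 avg.py 3; python3 nav.py 444.6 -1.4 -34 .825
```

```text
avg [444.84  -1.38 -31.77] sd [0.07 0.   0.06] yaw 0.825 F [ 0.1 -0.1  0.7] 33.6
t 33.6 pos [444.76  -1.38 -31.84] yaw 0.825 tooly [ 9.e-04 -0.e+00 -1.e+00] w 84.9 F [ 0.5 -0.3  0. ] q [-0.    0.36 -0.69  0.52 -0.    0.74]
shift tool cm at current yaw [-0.012  0.216  0.01 ] wy -0.0
shift at target yaw [-0.012  0.216  0.01 ]
```

Within 0.2 mm. Final 2 mm down, then close.

Call:
{"method": "play_rows", "body": {"increments": [[[0,0,0],[0,0.2,0],8.5],[[0,0,0],[0,0,0],8.5],[[0,0,0],[0,0,0],7],[[0,0,0],[0,0,0],5],[[0,0,0],[0,0,0],5],[[0,0,0],[0,0,0],5],[[0,0,0],[0,0,0],5]]}}

```text
clock: 34.3
ee_pos: [444.5, -1.4, -33.7]
eef_rot: [-0.648, 0.648, 0.284, -0.283]
force: [-1.1, 0.1, 5.0]
grip_width: 54.5
```

```bash
python3 avg.py 2; python3 nav.py 643.1 -19 60 -.113
```

```text
avg [444.47  -1.38 -33.76] sd [0.01 0.01 0.  ] yaw 0.825 F [-1.2  0.   4.3] 34.4
t 34.4 pos [444.46  -1.39 -33.76] yaw 0.825 tooly [ 4.e-04 -0.e+00 -1.e+00] w 54.6 F [-0.9  0.9  4. ] q [-0.    0.36 -0.69  0.52 -0.    0.74]
shift tool cm at current yaw [ 12.186  -9.369 -15.789] wy 0.938
shift at target yaw [19.936 -9.376  0.49 ]
```

Call:
{"method": "play_rows", "body": {"increments": [[[0,0,0],[0,-1,0],5],[[0,0,0],[0,-3,0],5],[[0,0.098,0],[0,-3,0],5],[[0,0.12,0],[0,-2,0],5],[[0,0.12,0],[0,0,0],5],[[0,0.12,0],[0,0,0],5],[[0,0.12,0],[0,0,0],5],[[0,0.12,0],[0,0,0],5]]}}

```text
clock: 35.2
ee_pos: [444.3, -1.4, 56.4]
eef_rot: [-0.706, 0.706, 0.043, -0.043]
force: [-0.5, -0.1, -0.2]
grip_width: 54.1
```

Call:
{"method": "play_rows", "body": {"increments": [[[0,0.12,0],[0,0,0],5],[[0,0.12,0],[0,0,0],5],[[0,0,0],[2.5,0,0.07],5],[[0,0,0],[4,0,0.1],5],[[0,0,0],[4,0,0.1],5],[[0,0,0],[4,0,0.1],5],[[0,0,0],[3.4,0,0.1],5],[[0,0,0],[2,0,0],5]]}}

```text
clock: 36.0
ee_pos: [645.7, -19.4, 56.2]
eef_rot: [0.706, -0.706, 0.039, -0.041]
force: [-0.6, 1.1, -1.0]
grip_width: 54.0
```

Call:
{"method": "play_rows", "body": {"increments": [[[0,0,0],[0,0,0],5],[[0,0,0],[0,0,0],5],[[0,0,0],[0,1.5,0],5],[[0,0,0],[0,1.7,0],5],[[0,0,0],[0,0.4,0],5],[[0,0,0],[0,0,0],5],[[0,0,0],[0,0,0],5],[[0,0,0],[0,0,0],5]]}}

```text
clock: 36.8
ee_pos: [643.1, -19.2, 20.9]
eef_rot: [0.706, -0.706, 0.039, -0.04]
force: [0.1, 0.8, -0.7]
grip_width: 54.0
```

```bash
python3 avg.py 3; python3 nav.py 643.2 -19.2 14.2 -.113;python3 snap.py pics/s2.png 340 170 440 290 250 110 390 250
```

```text
avg [643.16 -19.15  20.68] sd [0.05 0.01 0.13] yaw -0.113 F [ 0.2 -0.1 -0.2] 36.95
t 36.95 pos [643.08 -19.15  20.51] yaw -0.113 tooly [ 1.2e-03 -1.0e-04 -1.0e+00] w 54.0 F [ 0.4 -0.2 -0.7] q [-0.03  0.57 -0.12  0.88 -0.    1.65]
shift tool cm at current yaw [ 0.011  0.631 -0.003] wy 0.0
shift at target yaw [ 0.012  0.631 -0.003]
```

View pics/s2.png

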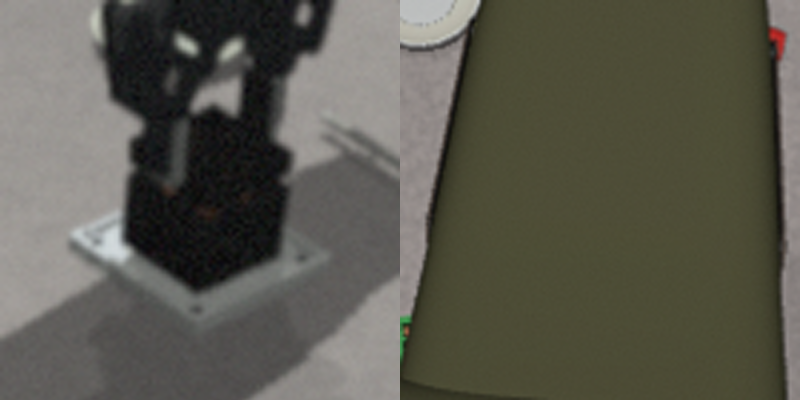

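Call:
{"method": "play_rows", "body": {"increments": [[[0,0,0],[0,0.3,0],5],[[0,0,0],[0,0.2,0],5],[[0,0,0],[0,0,0],5],[[0,0,0],[0,0,0],5],[[0,0,0],[0,0,0],5]]}}

```text
clock: 37.55
ee_pos: [642.4, -19.2, 14.6]
eef_rot: [-0.706, 0.706, -0.04, 0.04]
force: [0.1, 0.4, -0.5]
grip_width: 54.2
```

```bash
python3 avg.py 3; python3 nav.py 643.2 -19.2 14.2 -.113
```

```text
avg [642.54 -19.14  14.72] sd [0.02 0.01 0.03] yaw -0.113 F [ 0.2 -0.5 -0.3] 37.7
t 37.7 pos [642.56 -19.15  14.74] yaw -0.113 tooly [-1.e-04  0.e+00 -1.e+00] w 54.1 F [-0.4 -0.3 -0.1] q [-0.03  0.58 -0.12  0.87  0.    1.65]
shift tool cm at current yaw [0.064 0.054 0.002] wy -0.0
shift at target yaw [0.064 0.054 0.002]
```

Call:
{"method": "play_rows", "body": {"increments": [[[0,0,0],[0.06,0.05,0],5],[[0,0,0],[0,0.04,0],5],[[0,0,0],[0,0,0],5],[[0,0,0],[0,0,0],5]]}}

```text
clock: 38.1
ee_pos: [643.2, -19.2, 14.3]
eef_rot: [0.706, -0.706, 0.04, -0.04]
force: [-1.7, -0.8, 4.7]
grip_width: 54.4
```

```bash
python3 avg.py 2
```

```text
avg [643.26 -19.21  14.3 ] sd [0.02 0.   0.01] yaw -0.113 F [-2.4  0.3  5. ] 38.2
```

Call:
{"method": "play_rows", "body": {"increments": [[[0,0,0],[0,0,0],8.5],[[0,0,0],[0,0,0],8.5],[[0,0,0],[0,0,0],8.5],[[0,0,0],[0,-2,0],8.5],[[0,0,0],[0,-4,0],8.5],[[0,0,0],[0,-4,0],8.5],[[0,0,0],[-1,0,1.6],8.5],[[0,0,0],[-2,0,3.1],8.5]]}}

```text
clock: 39.0
ee_pos: [621.1, 29.9, 115.3]
eef_rot: [-0.706, 0.706, -0.039, 0.043]
force: [-0.4, 0.8, -0.5]
grip_width: 84.7
```

Call:
{"method": "play_rows", "body": {"increments": [[[0,0,0],[-2.4,0,3.6],8.5],[[0,0,0],[-2.4,0,3.6],8.5],[[0,0,0],[-2.4,0,3.6],8.5],[[0,0,0],[-2.4,0,3.6],8.5],[[0,0,0],[-2.4,0,3.6],8.5],[[0,0,0],[-2.4,0,3.6],8.5],[[0,0,0],[-2.4,0,3.6],8.5],[[0,0,0],[-1.9,0,3],8.5]]}}

```text
clock: 39.8
ee_pos: [462.8, 334.0, 113.3]
eef_rot: [-0.706, 0.706, -0.04, 0.039]
force: [0.8, -0.3, -0.2]
grip_width: 85.1
```

```bash
python3 stk.py 6 62 ;python3 seam.py 62; python3 nav.py 465.3 332.2 -6 -.113; python3 snap.py pics/s4.png 360 180 420 250 290 140 360 210
```

```text
top stack [ 6.43086e+02 -2.03320e+01 -1.16000e-01] 0.006
holes ctr [642.63 -19.03   6.  ]
side stack [ 6.45494e+02 -1.77020e+01 -1.35000e-01] 0.0136
L [0.8, 0.4, 0.4, 0.5, 0.5, 0.3, 0.1, 0.3, 0.4, 0.3, 0.3, 0.3, 0.4, 0.4, 0.4, 0.4, 0.5, 0.5, 0.5, 0.6, 0.7, 0.8, 0.7, 0.6, 0.6, 0.6, 0.6, 0.8]
R [-0.3, -0.1, -0.1, -0.2, -0.2, -0.2, -0.4, -0.6, -0.6, -0.5, -0.4, -0.3, -0.2, -0.2, -0.2, -0.2, -0.1, 0.0, 0.0, 0.0, 0.0, -0.1, 0.0, 0.0, 0.1, 0.2, 0.1, -0.4]
t 40.1 pos [464.68 331.34 113.46] yaw -0.1136 tooly [-4.e-04 -9.e-04 -1.e+00] w 85.2 F [-0.2  0.2  0.5] q [ 0.62  0.38 -0.18  1.01 -0.    2.3 ]
shift tool cm at current yaw [ 0.056 11.946  0.103] wy -0.0006
shift at target yaw [ 0.052 11.946  0.092]
```

View pics/s4.png

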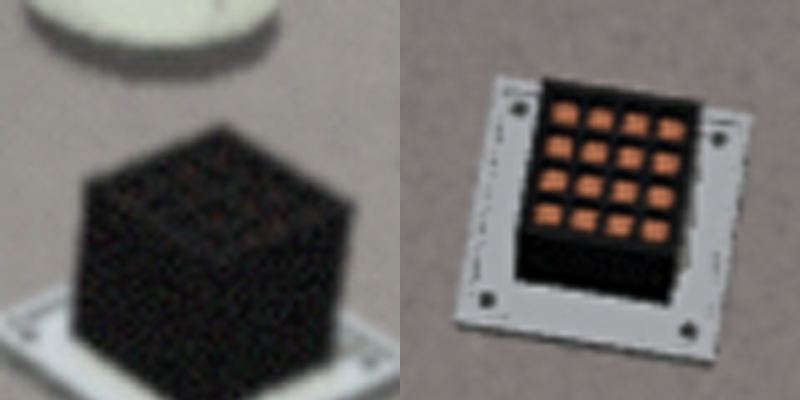

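Call:
{"method": "play_rows", "body": {"increments": [[[0,0,0],[0,2.5,0],8.5],[[0,0,0],[0,4,0],8.5],[[0,0,0],[0,2.5,0],8.5],[[0,0,0],[0,1,0],8.5],[[0,0,0],[0,0,0],8.5],[[0,0,0],[0,0,0],8.5],[[0,0,0],[0,0,0],8.5]]}}

```text
clock: 40.9
ee_pos: [466.2, 332.9, 15.5]
eef_rot: [0.707, -0.705, 0.039, -0.041]
force: [-0.1, 0.8, 1.0]
grip_width: 85.0
```

```bash
python3 avg.py 2; python3 nav.py 465.3 332.2 -6 -.113; python3 snap.py pics/c1.png 160 110 260 220 100 200 200 300
```

```text
avg [465.98 332.95  15.45] sd [0.11 0.03 0.08] yaw -0.1132 F [-0.3  0.2  0.2] 41.0
t 41.0 pos [465.86 332.92  15.37] yaw -0.1131 tooly [ 0.0024  0.0017 -1.    ] w 85.4 F [-0.3  0.5 -0.2] q [ 0.62  0.47 -0.32  0.78 -0.    2.3 ]
shift tool cm at current yaw [-0.053  2.137 -0.082] wy -0.0001
shift at target yaw [-0.048  2.137 -0.078]
```

View pics/c1.png

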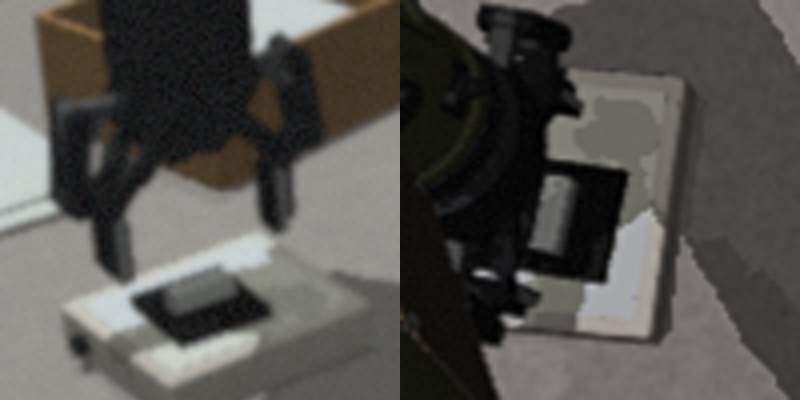

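Call:
{"method": "play_rows", "body": {"increments": [[[0,0,0],[0,1.2,-0.05],8.5],[[0,0,0],[0,0.8,0],8.5],[[0,0,0],[0,0,0],8.5],[[0,0,0],[0,0,0],8.5],[[0,0,0],[0,0,0],8.5]]}}

```text
clock: 41.6
ee_pos: [464.7, 331.7, -6.2]
eef_rot: [-0.706, 0.706, -0.04, 0.04]
force: [0.4, 0.2, -0.0]
grip_width: 85.3
```

```bash
python3 avg.py 2; python3 nav.py 465.3 332.2 -6 -.113; python3 snap.py pics/c2.png 160 130 260 230 100 200 200 300
```

```text
avg [464.8  331.81  -5.98] sd [0.04 0.   0.05] yaw -0.113 F [-0.2  0.2  0.6] 41.7
t 41.7 pos [464.83 331.81  -5.94] yaw -0.113 tooly [ 4.e-04  2.e-04 -1.e+00] w 85.3 F [-0.4  0.6  0.8] q [ 0.62  0.49 -0.35  0.73 -0.    2.3 ]
shift tool cm at current yaw [0.042 0.006 0.044] wy 0.0
shift at target yaw [0.042 0.006 0.044]
```

Call:
{"method": "play_rows", "body": {"increments": [[[0,0,0],[0,0,0],7],[[0,0,0],[0,0,0],5],[[0,0,0],[0,0,0],5],[[0,0,0],[0,0,0],5],[[0,0,0],[0,0,0],5]]}}

```text
clock: 42.3
ee_pos: [464.9, 331.8, -5.2]
eef_rot: [0.706, -0.706, 0.04, -0.04]
force: [-1.1, -0.1, 6.1]
grip_width: 53.1
```

```bash
python3 avg.py 2; python3 nav.py 465.3 332.2 -6 -.113; python3 snap.py pics/c2.png 160 130 260 230 100 200 200 300
```

```text
avg [464.86 331.83  -5.2 ] sd [0.01 0.   0.01] yaw -0.113 F [-1.5 -1.2  5.2] 42.4
t 42.4 pos [464.86 331.83  -5.21] yaw -0.113 tooly [ 7.e-04  5.e-04 -1.e+00] w 52.4 F [-1.3 -1.8  4.9] q [ 0.62  0.49 -0.35  0.73  0.    2.3 ]
shift tool cm at current yaw [0.04  0.079 0.042] wy -0.0
shift at target yaw [0.04  0.079 0.042]
```

View pics/c2.png

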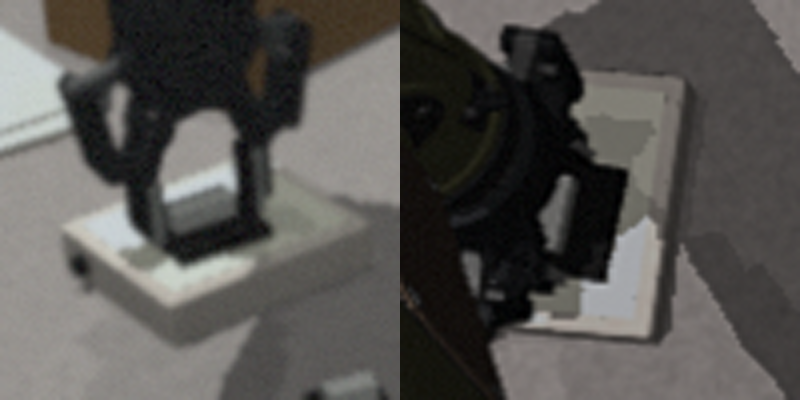

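Call:
{"method": "play_rows", "body": {"increments": [[[0,0,0],[0,0,0],8.5],[[0,0,0],[0,0,0],8.5],[[0,0,0],[0,-1.5,0],8.5],[[0,-0.12,0],[0,-2.5,0],8.5],[[0,-0.12,0],[0,0,0],8.5],[[0,-0.12,0],[0,0,0],8.5],[[0,-0.12,0],[0,0,0],8.5],[[0,-0.12,0],[0,0,0],8.5]]}}

```text
clock: 43.3
ee_pos: [464.5, 331.6, 33.7]
eef_rot: [-0.686, 0.686, 0.172, -0.172]
force: [0.8, 0.6, 0.3]
grip_width: 85.2
```

Call:
{"method": "play_rows", "body": {"increments": [[[0,-0.12,0],[0,0,0],7],[[0,-0.12,0],[0,0,0],4],[[0,-0.12,0],[0,0,0],4],[[0,-0.12,0],[0,0,0],4],[[0,-0.12,0],[0,0,0],4],[[0,-0.12,0],[0,0,0],4],[[0,-0.12,0],[0,0,0],4],[[0,-0.131,0],[0,0,0],4]]}}

```text
clock: 44.1
ee_pos: [464.5, 331.6, 33.6]
eef_rot: [0.526, -0.526, -0.472, 0.473]
force: [-0.6, -0.4, 0.3]
grip_width: 39.9
```

Call:
{"method": "play_rows", "body": {"increments": [[[0,0,0],[0,1.2,0],4],[[0,0,0],[0,1,0],4],[[0,0,0],[0,0.5,0],4],[[0,0,0],[0,0,0],4],[[0,0,0],[0,0,0],4],[[0,0,0],[0,0,0],4]]}}

```text
clock: 44.7
ee_pos: [464.9, 331.9, 7.1]
eef_rot: [-0.527, 0.528, 0.471, -0.471]
force: [0.1, 0.4, 0.4]
grip_width: 40.1
```

```bash
python3 avg.py 2; python3 nav.py 464.9 332.0 3.5 1.458; python3 snap.py pics/c3.png 160 130 260 230 100 200 200 300
```

```text
avg [465.   331.92   7.26] sd [0.02 0.   0.03] yaw 1.4577 F [ 0.   0.2 -0.1] 44.8
t 44.8 pos [465.02 331.91   7.29] yaw 1.4577 tooly [ 7.e-04  5.e-04 -1.e+00] w 39.6 F [-0.1  1.1 -0. ] q [ 0.62  0.48 -0.33  0.76 -0.    0.73]
shift tool cm at current yaw [0.007 0.379 0.013] wy -0.0003
shift at target yaw [0.007 0.379 0.013]
```

View pics/c3.png

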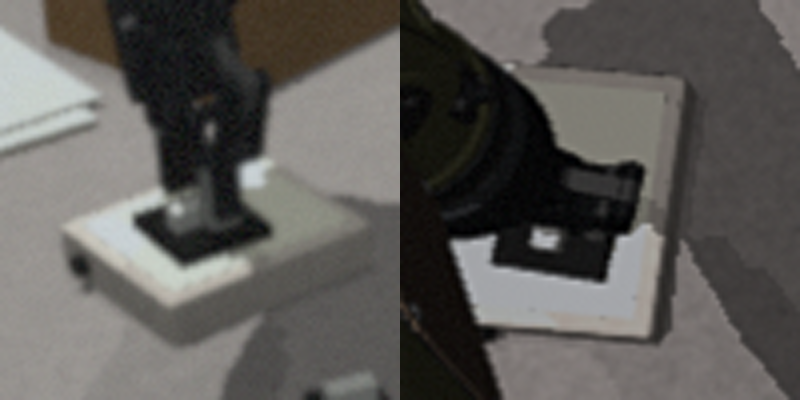

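Good. Down 3.5 mm, close on the bar.

Call:
{"method": "play_rows", "body": {"increments": [[[0,0,0],[0,0.35,0],4],[[0,0,0],[0,0,0],4],[[0,0,0],[0,0,0],2],[[0,0,0],[0,0,0],0.5],[[0,0,0],[0,0,0],0.5],[[0,0,0],[0,0,0],0.5],[[0,0,0],[0,0,0],0.5]]}}

```text
clock: 45.6
ee_pos: [464.8, 331.8, 3.6]
eef_rot: [-0.527, 0.527, 0.471, -0.471]
force: [-0.8, 0.0, 2.5]
grip_width: 10.1
```

```bash
python3 avg.py 2; python3 nav.py 643.2 -19.2 90 1.458; python3 snap.py pics/c4.png 160 130 260 230 100 200 200 300
```

```text
avg [464.78 331.76   3.57] sd [0.   0.01 0.  ] yaw 1.458 F [0.3 0.  3. ] 45.7
t 45.7 pos [464.78 331.77   3.57] yaw 1.458 tooly [ 3.e-04  2.e-04 -1.e+00] w 9.6 F [ 0.5 -0.2  3.2] q [ 0.62  0.48 -0.34  0.75 -0.    0.73]
shift tool cm at current yaw [-32.864  -8.645 -21.681] wy -0.0
shift at target yaw [-32.866  -8.643 -21.679]
```

View pics/c4.png

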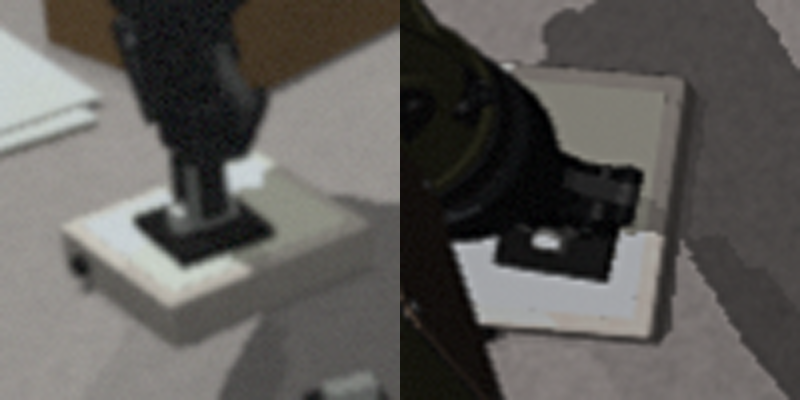

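Call:
{"method": "play_rows", "body": {"increments": [[[0,0,0],[0,-1.5,0],0.5],[[0,0,0],[0,-3,0],0.5],[[0,0,0],[0,-3.5,0],0.5],[[0,0,0],[-1.5,-1.2,-1],0.5],[[0,0,0],[-3,0,-2],0.5],[[0,0,0],[-3.5,0,-2.3],0.5],[[0,0,0],[-3.5,0,-2.3],0.5],[[0,0,0],[-3.5,0,-2.3],0.5]]}}

```text
clock: 46.6
ee_pos: [546.4, 170.1, 95.1]
eef_rot: [0.527, -0.527, -0.471, 0.471]
force: [0.3, -0.2, -1.6]
grip_width: 10.1
```

Call:
{"method": "play_rows", "body": {"increments": [[[0,0,0],[-3.5,0,-2.3],0.5],[[0,0,0],[-3.5,0,-2.3],0.5],[[0,0,0],[-3.5,0,-2.3],0.5],[[0,0,0],[-3.5,0,-2.3],0.5],[[0,0,0],[-2.4,0,-1.6],0.5],[[0,0,0],[-1.4,0,-1],0.5],[[0,0,0],[0,0,0],0.5],[[0,0,0],[0,0,0],0.5]]}}

```text
clock: 47.4
ee_pos: [642.6, -18.0, 94.9]
eef_rot: [0.528, -0.527, -0.471, 0.471]
force: [-0.1, 0.6, -0.1]
grip_width: 9.9
```

Call:
{"method": "play_rows", "body": {"increments": [[[0,0,0],[0,1.5,0],0.5],[[0,0,0],[0,2,0],0.5],[[0,0,0],[0,0.8,0],0.5],[[0,0,0],[0,0,0],0.5],[[0,0,0],[0,0,0],0.5],[[0,0,0],[0,0,0],0.5]]}}

```text
clock: 48.0
ee_pos: [644.1, -18.2, 53.5]
eef_rot: [-0.527, 0.528, 0.472, -0.471]
force: [-0.3, 0.1, -0.3]
grip_width: 10.1
```

```bash
python3 avg.py 2; python3 nav.py 643.2 -19.1 37.6 1.458;python3 snap.py pics/c5.png 340 170 440 270 250 110 390 250
```

```text
avg [644.13 -18.48  53.47] sd [0.03 0.06 0.04] yaw 1.4583 F [-0.1  1.1  0.4] 48.1
t 48.1 pos [644.11 -18.55  53.42] yaw 1.4582 tooly [ 0.0018  0.     -1.    ] w 9.8 F [0.1 1.1 0.2] q [-0.03  0.54 -0.07  0.95  0.    0.08]
shift tool cm at current yaw [-0.066  1.582  0.087] wy 0.0002
shift at target yaw [-0.065  1.582  0.084]
```

View pics/c5.png

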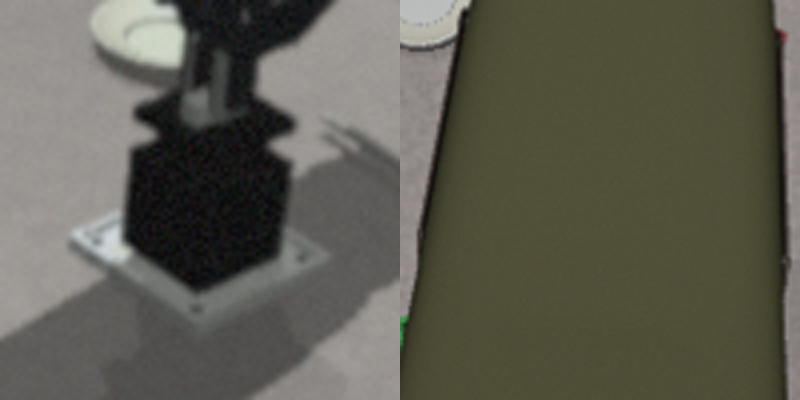

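Call:
{"method": "play_rows", "body": {"increments": [[[0,0,0],[0,0.8,0],0.5],[[0,0,0],[0,0.5,0],0.5],[[0,0,0],[0,0,0],0.5],[[0,0,0],[0,0,0],0.5],[[0,0,0],[0,0,0],0.5],[[0,0,0],[0,0,0],0.5]]}}

```text
clock: 48.8
ee_pos: [643.5, -18.7, 39.6]
eef_rot: [-0.527, 0.527, 0.471, -0.471]
force: [-0.4, -0.5, 0.1]
grip_width: 10.2
```

```bash
python3 avg.py 3; python3 nav.py 643.2 -19.1 37.6 1.458
```

```text
avg [643.51 -18.69  39.58] sd [0.02 0.01 0.01] yaw 1.458 F [-0.   0.4 -0.2] 48.95
t 48.95 pos [643.48 -18.67  39.57] yaw 1.458 tooly [ 3.e-04  0.e+00 -1.e+00] w 9.9 F [-0.2  0.6 -0.3] q [-0.03  0.56 -0.09  0.92  0.    0.08]
shift tool cm at current yaw [-0.045  0.197  0.023] wy 0.0
shift at target yaw [-0.045  0.197  0.023]
```

Call:
{"method": "play_rows", "body": {"increments": [[[0,0,0],[-0.04,0.1,0.02],0.5],[[0,0,0],[0,0.07,0],0.5],[[0,0,0],[0,0.04,0],0.5],[[0,0,0],[0,0,0],0.5],[[0,0,0],[0,0,0],0.5]]}}

```text
clock: 49.45
ee_pos: [643.1, -19.1, 37.6]
eef_rot: [-0.527, 0.527, 0.471, -0.471]
force: [-1.6, -1.3, 2.1]
grip_width: 9.8
```

```bash
python3 avg.py 2;python3 snap.py pics/c6.png 355 160 425 255 250 110 390 250
```

```text
avg [643.05 -19.1   37.58] sd [0.   0.   0.01] yaw 1.458 F [-1.3 -0.3  3.7] 49.55
```

View pics/c6.png

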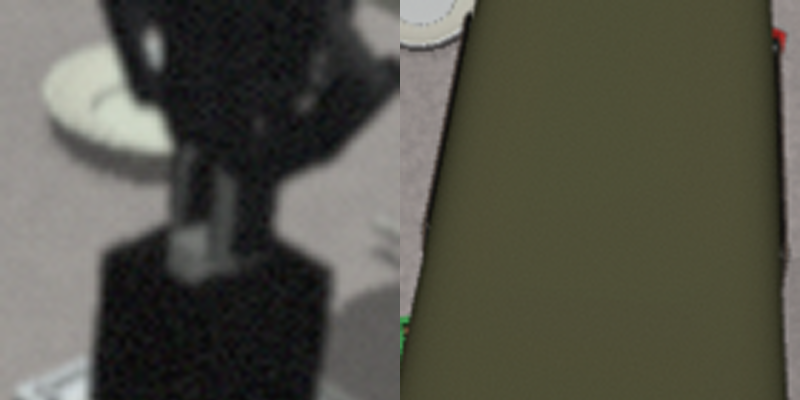

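Call:
{"method": "play_rows", "body": {"increments": [[[0,0,0],[0,0,0],3],[[0,0,0],[0,0,0],3],[[0,0,0],[0,0,0],3],[[0,0,0],[0,-1.5,0],3],[[0,0,0],[0,-4,0],3],[[0,0,0],[0,-4,0],3],[[0,0,0],[2,0,0],3],[[0,0,0],[4,0,1],3]]}}

```text
clock: 50.45
ee_pos: [642.6, 40.0, 134.2]
eef_rot: [-0.527, 0.53, 0.471, -0.469]
force: [0.7, 1.2, -0.1]
grip_width: 30.2
```

Call:
{"method": "play_rows", "body": {"increments": [[[0,0,0],[4.5,0,2],3],[[0,0,0],[4.5,0,2],3],[[0,0,0],[4.5,0,2],3],[[0,0,0],[4.5,0,2],3],[[0,0,0],[4.5,0,2],3],[[0,0,0],[3,0,1],3],[[0,0,0],[0,0,0],3]]}}

```text
clock: 51.15
ee_pos: [558.1, 312.0, 131.9]
eef_rot: [0.526, -0.526, -0.473, 0.472]
force: [-0.4, -0.9, 1.2]
grip_width: 29.8
```

```bash
python3 nav.py; python3 seam.py 70;python3 stk.py 6 70; python3 snap.py pics/c7.png 355 160 425 255 290 130 370 220
python3 - <<'E'
from h import *
for n in C: cv2.imwrite(f'pics/end_{n}.png',ctrl.snapshot(n)[...,::-1])
E
```

```text
t 51.15 pos [558.05 312.   131.94] yaw 1.4638 tooly [ 0.      0.0017 -1.    ] w 29.8 F [-0.4 -0.9  1.2] q [0.51 0.49 0.04 1.13 0.   0.62]
L [0.7, 0.4, 0.3, 0.5, 0.5, 0.3, 0.2, 0.3, 0.4, 0.3, 0.3, 0.3, 0.4, 0.4, 0.5, 0.5, 0.5, 0.5, 0.5, 0.6, 0.7, 0.7, 0.7, 0.7, 0.7, 0.6, 0.5, 0.5, 0.6, 0.6, 0.8, 1.5]
R [-0.4, -0.2, -0.2, -0.1, 0.1, 0.1, -0.3, -0.6, -0.6, -0.5, -0.4, -0.2, -0.2, -0.2, -0.2, -0.2, -0.1, 0.0, 0.0, 0.0, 0.0, -0.1, -0.1, 0.0, 0.0, 0.1, 0.1, 0.1, -0.1, -0.1, -0.3, -0.8]
top stack [ 6.43044e+02 -2.01620e+01 -1.14000e-01] 0.0072
holes ctr [642.6  -19.06   6.  ]
side stack [ 6.44925e+02 -1.81580e+01 -1.17000e-01] 0.0537
```

View pics/c7.png

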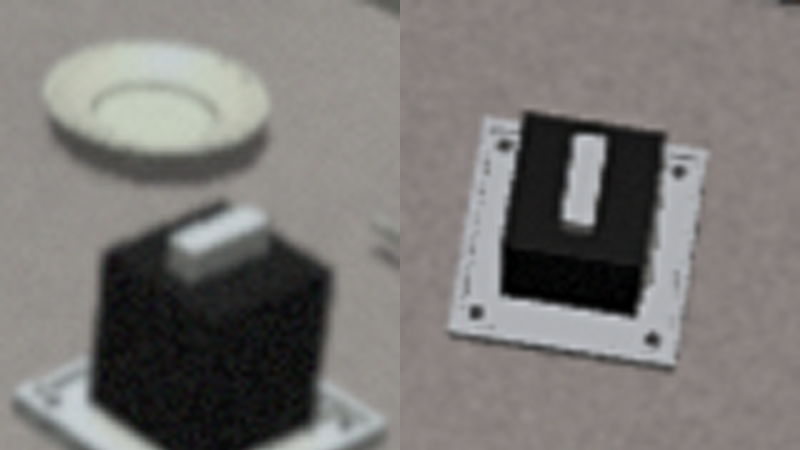

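View pics/end_top.png

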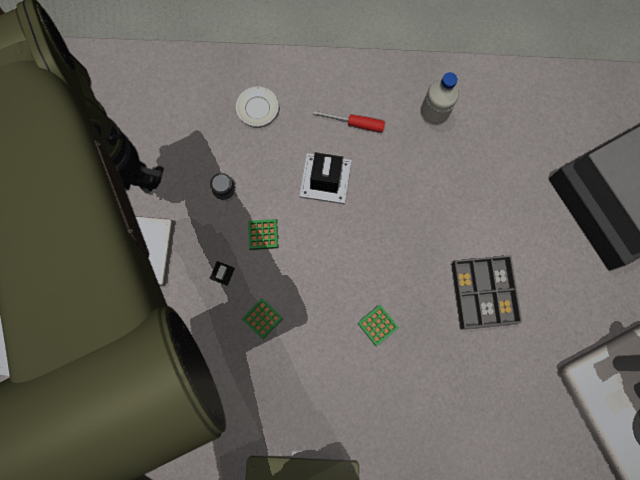

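```bash
python3 -c "
from workcell import ctrl
print(ctrl.hand_in(), ctrl.state()['clock'])"
```

```text
the job is handed in; nothing more can be done
the job is handed in; nothing more can be done
```

The stack is built in the carrier in the order asked: one-pocket tray, four-pocket tray, sixteen-pocket tray, then the large cover with its bar up. I handed it in at about 52 s with the arm clear. I centred each tray by squeezing it from two sides. I centred the cover by squeezing its plate, then its bar.

**Last checks:**
- **Fit:** Both views show the stack flat and square. The top view puts its yaw at -0.114 rad, the same as the carrier's.
- **Contact:** Each piece was set down with only about 3–5 N before I let go.
- **Left alone:** In the last top picture the small cover, the loupe and the green look-alikes stand where they were.

**What disagreed or fell short:**
- **Tool length:** The fingertips really end about 35 mm behind the stated TCP. My first grasp closed above the tray without touching it. I then measured the offset by lightly touching the table, and the push reached 39 N at the wrist.
- **Alignment:** The upper pieces look about 0.5–1 mm toward -y of the bottom tray. The top view puts the whole stack 1.1 mm in -y from the carrier centre. The robot's own readings at the placings agree within about 0.8 mm, and the cameras are only good to about 2 mm, so I did not correct it.

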